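# Set up the probe station and clear its hardware

### The arm

A 6-joint arm with a two-finger parallel gripper is mounted at the origin on the work surface. World frame = base frame: x ahead of the robot, y to its left, z up, the work surface at z = 0. Lengths are in m, angles in rad, forces in N, time in s.
With the tool pointing down it reaches from about 0.4 to 0.825 m from the base axis. Payload 7 kg.
Tool frame: the origin (TCP) lies at the very end of the fingers, on their centre line; the grasp point (between the pads) lies 19 mm behind it; z points along the fingers, y is the line along which they close (so a half turn about z gives the same grasp; the last joint's range is limited). The gripper opens to 88 mm and grips with 3 to 60 N. Pads are 19 mm wide; open, the fingers measure 130 mm over their backs; the gripper's body (78 mm by 193 mm) begins 47 mm behind the grasp point.
Start: joints at [1.406, 0.359, 0.012, 0, -1.224, -0.288], TCP at [0.295, 0.607, 0.227] pointing down, gripper open.
Joint ranges: [-3.07, 3.07], [-1.43, 2.12], [-1.02, 1.25], [-3.03, 1.67], [-3.05, -0], [-3.03, 3.03]. Speed limits (rad/s): [2.39, 2.39, 3.01, 3.14, 3.14, 3.14].

### API

Orientations are given as [roll, pitch, yaw] about the fixed x, y, z axes, in that order (R = Rz(yaw) Ry(pitch) Rx(roll)).
In Python, from station import * gives the robot as it stands.
- The arm moves only by the tool servo_tool, never from a script. Its argument "moves" is a list of rows, each an object of numbers: "jaw": the opening, from 0 (shut) to 1 (fully open); "dx", "dy", "dz": the shift along the world's x, y, z in m; "roll": the turn about the world's z in degrees. A call has exactly 10 rows; each row shifts and turns the commanded pose from where the row before left it; what a row does not reach is not made up. A row lasts 1/8 s, in which the tool goes at most 62.5 mm and 10.7 degrees, less where a joint would pass 70% of its speed; a pose out of reach is approached as far as the arm can. A call with a gripper value outside its range is refused whole. The fingers move at their own pace and stop on an object; "newtons" is the grip in N (left out, the last holds). Time passes only in rows, so rows that do not move let the fingers close, or fill a call up. It gives the time, the measured TCP pose, the force, the opening and the grip force at its end, in the units of the state.
- get_state(): the state, without advancing time (a new reading comes with each control period).
- grab_frame(name): name is "scene" or "top" or "wrist"; returns (picture, depth): 400x640x3 uint8, red, green, blue; 400x640 float32, m along the optical axis (not along the pixel's ray), 0 where there is no reading.
- calibration(name): a dict with "intrinsics" (3x3 intrinsics, pixels), "R" (3x3) and "t" (3): a world point X has camera coordinates R X + t. Camera axes: x right, y down, z forward; pixel columns grow to the right and rows downward; lengths in m; the calibration is good to about 2 mm. A picture is of the moment at which its call begins: read the wrist's pose just before it. calibration takes no time and is no camera call; for the wrist camera it gives the pose at the moment of the call.
- job_done(): hands the job in; it is judged then, once.
The state is a dict: "t": time; "q": joint angles; "qd": joint speeds; "joint_efforts": joint torques, N m; "eef_pos": TCP position; "ee_rot": TCP orientation; "force": force on the tool from outside, world axes, zero at the start; "moment": the same for the moment, N m; "width": finger opening in m; "gripper_force": force on a finger pad.
Only numpy, scipy, OpenCV 4.12 (cv2) and the standard library are available. Lean on these libraries where they do the work, as an engineer would, in place of code of your own. Each camera call takes 0.05 s, during which the arm holds its last target. There are 200 camera calls.

### The job

Get the probe station ready: put the loose hardware lying about away, clamping forks in the long low tray and post feet in the square deep bin, whenever it suits. On the station, first swing the lever fully back to its parked stop so the needle is up, then slide the sled flat along the table, without lifting it, until the white dot is right under the needle tip, and then turn the lever to line up with the index arrow. At the end every loose piece must be in its place, the dot still under the needle and the lever on the arrow; do not shift the arrow or disturb the other things on the table.

Things in the scene. Friction and masses are not known exactly. Their poses are not given: they have to be found in the camera images.
- sled: sample sled, loose on the table: flat aluminium plate 150 (x) x 70 (y) x 10 mm, with an upright grip fin 30 (x) x 12 (y) x 40 mm at its -x end (centred 55 mm from the middle, top 50 mm above the table) and a black sample square at its +x end; origin centre of its underside
- sled_mark (a point): the marked spot: white dot 6 mm across on the black sample (off the sample's centre), 56 mm in x and -10 mm in y from the sled's middle, 12 mm above the table
- sled_grip (a point): point in the sled's fin 10 mm below the fin's top (40 mm above the table); axes are the sled's: the fin is 12 mm thick along y
- station: fixed probe station; origin on the table plumb below the needle tip. A column (38 mm thick, on a 110 mm square foot) stands 150 mm in x and 70 mm in y from it, 166 mm tall, and a thin arm, underside 117 mm above the table, leads from it to the needle holder (20 mm across, underside 110 mm above the table). Its lever dial, 110 mm across and 10 mm high, is centred 200 mm in -y from the origin
- needle_tip (a point): lower tip of the vertical needle under the arm's end; it only moves up and down, geared to the lever: 36 mm above the table with the lever parked (0 rad), 13 mm lower per rad of lever
- lever (a joint): lowering lever of the station, turning flat about an upright axis at the dial's centre, rad: 0 = parked, at its end stop, needle fully up, lever pointing (in the station's frame) to -x -y; grows clockwise seen from above, towards +y, lowering the needle; other stop 1.6. It stays where it is left (moving force about 1 N)
- lever_knob (a point): top centre of the lever's upright round black knob, 18 mm across, free height 30 mm above the lever's flat bar (knob top 66 mm above the table), 90 mm from the hinge; its x axis points along the lever outward from the hinge
- lever_hinge (a point): point on the lever's hinge axis, 32 mm above the table
- index (a joint): angle of the index pointer on the dial, rad, same zero and sense as the lever: the flat steel arrow (10 to 15 mm above the table) lying under the lever's bar, reaching past the knob. It marks the lever setting wanted
- index_tip (a point): tip of the index arrow, 120 mm from the hinge axis; x axis points along the arrow outward
- tray: long low blue tray for forks, open on top: 180 (x) x 120 (y) x 35 mm outside, walls and floor 4 mm; fixed; origin centre of its underside
- bin: square deep blue bin for post feet, open on top: 125 x 125 x 60 mm outside, walls and floor 4 mm; fixed; origin centre of its underside
- fork0: clamping fork (may be absent): flat steel bar 70 (x) x 26 (y) x 12 mm (z), slotted 10 mm wide from the middle to its +x end, solid in its -x half; origin centre of its underside
- fork1: clamping fork (may be absent): flat steel bar 70 (x) x 26 (y) x 12 mm (z), slotted 10 mm wide from the middle to its +x end, solid in its -x half; origin centre of its underside
- fork2: clamping fork (may be absent): flat steel bar 70 (x) x 26 (y) x 12 mm (z), slotted 10 mm wide from the middle to its +x end, solid in its -x half; origin centre of its underside
- foot0: post foot (may be absent): steel, round flange 34 mm across and 6 mm high with a 22 mm round stem above it, 40 mm tall in all; origin centre of its underside, z along the stem
- foot1: post foot (may be absent): steel, round flange 34 mm across and 6 mm high with a 22 mm round stem above it, 40 mm tall in all; origin centre of its underside, z along the stem
- foot2: post foot (may be absent): steel, round flange 34 mm across and 6 mm high with a 22 mm round stem above it, 40 mm tall in all; origin centre of its underside, z along the stem
- driver: bystander, leave alone: screwdriver lying on the table, about 200 mm long; origin under its middle
- wrench: bystander, leave alone: steel wrench, 150 mm long, lying near the robot; origin under its middle
- jar: bystander, leave alone: small capped jar, 40 mm across, 55 mm tall; origin centre of underside
- mount: bystander, leave alone: black lens mount: 44 mm round lens upright on a 22 x 50 mm foot, 55 mm tall; origin centre of underside
- weight: bystander, leave alone: brass disc weight, 36 mm across, 28 mm tall; origin centre of underside
- case: bystander, leave alone: flat white plastic case 85 x 60 x 22 mm; origin centre of underside

How it is judged:
By the outcome, as a careful person would: the job done as asked, in the order asked, and still so for the second after the job is handed in, with the robot touching nothing.
Of fork0, foot0, fork1, foot1, fork2, foot2 only 4 to 6 are there at a start; the rules pass over those that are not, and their reading is None.
At some moment in a run one of fork0, fork1, fork2, foot0, foot1, foot2, sled may be knocked a few centimetres aside while the robot is not near it.
Once in a run the grip may slacken for a moment while it holds something.
It also fails if it takes over 210 s, if anything falls off the work surface, if the arm or the gripper's body presses on something with over 40 N, if the wrist force passes 120 N, or if a joint passes its speed limit or range.

## Working session

There is one attempt and no reset: what is moved stays moved. The work goes in short steps, Python scripts to look and compute and a tool call to move; the robot and the scene stay as the last step left them, time stands still between calls to the robot, and variables do not carry over. Pictures are saved under pics/ and viewed, at most 14 in all, crops included, and the job is handed in when it is done.

Besides the shell and the picture viewer there is one more tool, called after "Call:" as a command line: name --argument value ..., lists and objects as JSON in quotes. servo_tool: Moves the arm, as the interface text tells. Its arguments: {"type":"object","properties":{"moves":{"type":"array","items":{"type":"object","properties":{"jaw":{"type":"number"},"dx":{"type":"number"},"dy":{"type":"number"},"dz":{"type":"number"},"roll":{"type":"number"}}}},"newtons":{"type":"number"}},"required":["moves"]}

```bash
ls; mkdir -p pics; python3 - <<'E'
from station import *
import cv2,numpy as np
print(get_state())
for n in("scene","top"):
    p,d=grab_frame(n); cv2.imwrite(f"pics/{n}0.png",p[:,:,::-1]); np.save(f"pics/{n}0.npy",d)
    c=calibration(n); print(n,c)
E
```

```text
pics
{'t': 0.0, 'q': array([ 1.40609564e+00,  3.59374841e-01,  1.10729175e-02, -3.70679322e-04,
       -1.22410493e+00, -2.88094477e-01]), 'qd': array([-0.00121653, -0.00020453,  0.00165011,  0.00176286,  0.00143281,
        0.00132393]), 'joint_efforts': array([-1.41306173e-03, -5.82718527e+01,  2.93050110e+01,  6.99699014e+00,
        6.95468858e-03, -1.54247537e-04]), 'eef_pos': array([0.29510639, 0.60652864, 0.2256329 ]), 'ee_rot': array([ 3.13994949e+00, -1.23535318e-04, -4.52921294e-01]), 'force': array([ 0.14429419, -0.16845109, -0.00386915]), 'moment': array([-0.03345928, -0.03744169,  0.05080149]), 'gripper_force': 0.0, 'width': 0.08797864940702625}
scene {'intrinsics': array([[372.82720062,   0.        , 320.92404178],
       [  0.        , 372.82720062, 197.60623895],
       [  0.        ,   0.        ,   1.        ]]), 'R': array([[ 0.74024824,  0.67214774, -0.01581042],
       [ 0.49292584, -0.55855988, -0.66710942],
       [-0.45722715,  0.48603321, -0.74479195]]), 't': array([-0.41644626, -0.21901682,  1.27724514])}
top {'intrinsics': array([[441.37507952,   0.        , 328.53098714],
       [  0.        , 441.37507952, 193.36893585],
       [  0.        ,   0.        ,   1.        ]]), 'R': array([[ 0.01070715, -0.99990265,  0.00894726],
       [-0.98318906, -0.01215839, -0.1821852 ],
       [ 0.18227625, -0.00684616, -0.98322352]]), 't': array([-0.02658792,  0.55974345,  1.16412715])}
```

View pics/top0.png

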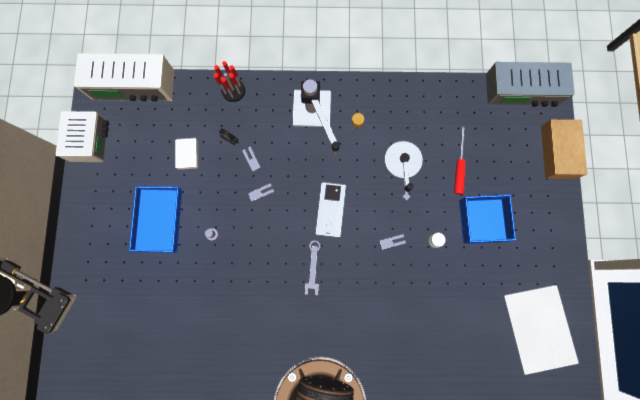

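View pics/scene0.png

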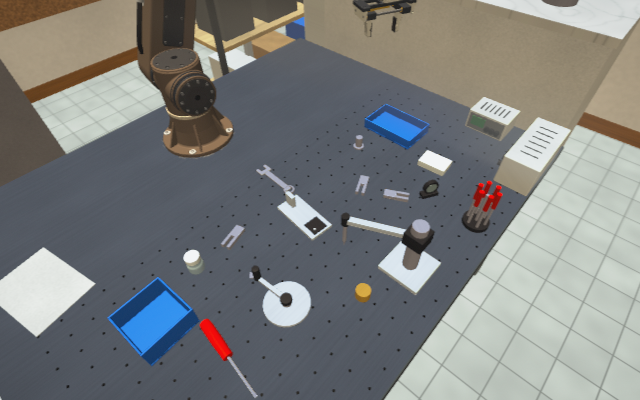

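The top view shows forks at about (251,158), (261,192) and (393,242), and one foot at (211,234). The tray is at (156,219), the bin at (488,219), the sled at (331,210), the needle holder at (335,146), and the lever hub at (404,158) with its knob at (407,187). The scene view agrees and shows no other loose pieces.

```bash
cat > h.py <<'E'
from station import *
import cv2,numpy as np
def ray(c,u,v,z):
    K,R,t=c["intrinsics"],c["R"],c["t"]
    d=R.T@np.linalg.inv(K)@np.array([u,v,1.]); o=-R.T@t
    return (o+d*(z-o[2])/d[2])[:2]
def proj(c,X):
    p=c["intrinsics"]@(c["R"]@np.array(X,float)+c["t"]); return p[:2]/p[2]
def rect(c,m,z):
    """world min-area rect of the mask, at plane z: centre, sizes, angle(deg) of the long side"""
    ct=max(cv2.findContours(m,cv2.RETR_EXTERNAL,cv2.CHAIN_APPROX_NONE)[0],key=cv2.contourArea)[:,0]
    w=np.array([ray(c,*p,z) for p in ct],np.float32)*1000
    b=cv2.boxPoints(cv2.minAreaRect(w)); e=[b[1]-b[0],b[2]-b[1]]
    e=sorted(e,key=np.linalg.norm); a=np.degrees(np.arctan2(e[1][1],e[1][0]))%180
    return b.mean(0).round(1),[float(round(np.linalg.norm(x),1)) for x in e],float(round(a,1)),w
def blobs(c,m,z,amin=30):
    n,l,s,ce=cv2.connectedComponentsWithStats(m.astype(np.uint8))
    for i in range(1,n):
        if s[i,4]>=amin:
            r=rect(c,(l==i).astype(np.uint8),z); yield ce[i].round(1),s[i,4],r[0],r[1],r[2],(ray(c,*ce[i],z)*1000).round(1)
def snap(n,name=None):
    c=calibration(n); p,d=grab_frame(n)
    if name: cv2.imwrite(f"pics/{name}.png",p[:,:,::-1])
    return c,p,d
E
python3 - <<'E'
from h import *
c=calibration("top"); p=cv2.imread("pics/top0.png")[:,:,::-1]
h=cv2.cvtColor(p,cv2.COLOR_RGB2HSV)
m=((h[...,2]>115)&(h[...,1]<90)); m[:100]=0; m[300:]=0; m[:,:110]=0; m[:,525:]=0
print("bright z12")
for b in blobs(c,m,.012): print(*b)
print("blue z.035")
for b in blobs(c,(h[...,0]>100)&(h[...,0]<118)&(h[...,1]>150)&(h[...,2]>90),.05,300): print(*b)
m=((h[...,2]<35)); m[:100]=0; m[300:]=0; m[:,:110]=0; m[:,525:]=0
print("dark z.1")
for b in blobs(c,m,.01,20): print(*b)
E
```

```text
bright z12
[313.8 116.3] 1074 [781.8  24.9] [129.1999969482422, 132.3000030517578] 0.800000011920929 [797.3  25.4]
[462.2 141.7] 87 [ 724.6 -408.6] [7.900000095367432, 98.0] 173.60000610351562 [ 725.5 -408.6]
[185.8 153.2] 726 [680.6 393.4] [66.4000015258789, 93.9000015258789] 4.300000190734863 [680.3 392.8]
[403.4 159.8] 1166 [ 671.3 -236.3] [113.0, 113.4000015258789] 47.0 [ 668.6 -235.7]
[251.1 158.9] 224 [667.6 204.5] [29.600000381469727, 71.0999984741211] 28.0 [665.8 204. ]
[259.8 192.2] 225 [569.1 173.2] [29.899999618530273, 72.69999694824219] 115.30000305175781 [568.4 174.9]
[330.1 212.3] 1228 [522.4 -26.2] [74.5999984741211, 154.89999389648438] 174.1999969482422 [513.1 -25.3]
[406.1 195.8] 46 [ 563.9 -241. ] [18.600000381469727, 22.100000381469727] 44.400001525878906 [ 563.  -241.3]
[210.5 233.6] 132 [448.8 306.8] [35.79999923706055, 36.599998474121094] 109.5 [449.1 307.7]
[437.2 239.6] 220 [ 439.9 -325.3] [41.900001525878906, 45.70000076293945] 90.5999984741211 [ 439.5 -325.7]
[391.6 241.4] 241 [ 433.7 -199.8] [29.600000381469727, 71.69999694824219] 104.5999984741211 [ 433. -198.]
[312.8 268. ] 443 [360.3  18.3] [38.900001525878906, 149.39999389648438] 175.10000610351562 [357.4  20.8]
[515.  295.7] 154 [ 290.6 -531.6] [21.399999618530273, 56.400001525878906] 90.5999984741211 [ 288.7 -534.2]
blue z.035
[155.4 219.1] 3136 [485.1 449.5] [129.39999389648438, 180.10000610351562] 179.60000610351562 [483.3 449.8]
[487.2 218.9] 1990 [ 496.5 -455.1] [130.89999389648438, 145.3000030517578] 93.0999984741211 [ 494.7 -455.4]
dark z.1
[306.8 100.9] 22 [845.3  47.9] [6.300000190734863, 20.799999237060547] 90.80000305175781 [845.6  47. ]
```

Call:
servo_tool --moves '[{"dx": 0.037, "dy": -0.04, "dz": -0.01, "roll": 5.4, "jaw": 0.8}, {"dx": 0.037, "dy": -0.04, "dz": -0.01, "roll": 5.4, "jaw": 0.8}, {"dx": 0.037, "dy": -0.04, "dz": -0.01, "roll": 5.4, "jaw": 0.8}, {"dx": 0.037, "dy": -0.04, "dz": -0.01, "roll": 5.4, "jaw": 0.8}, {"dx": 0.037, "dy": -0.04, "dz": -0.01, "roll": 5.4, "jaw": 0.8}, {"dx": 0.037, "dy": -0.04, "dz": -0.01, "roll": 5.4, "jaw": 0.8}, {"dx": 0.037, "dy": -0.04, "dz": -0.01, "roll": 5.4, "jaw": 0.8}, {"dx": 0.037, "dy": -0.04, "dz": -0.01, "roll": 5.4, "jaw": 0.8}, {"dx": 0.037, "dy": -0.04, "dz": -0.01, "roll": 5.4, "jaw": 0.8}, {"dx": 0.037, "dy": -0.04, "dz": -0.01, "roll": 5.4, "jaw": 0.8}]' --newtons 30

```text
t: 1.35
eef_pos: [0.6662, 0.2055, 0.1258]
ee_rot: [-3.142, 0.001, 0.493]
force: [1.1, 1.0, -0.0]
width: 0.07
gripper_force: 0.0
```

Call:
servo_tool --moves '[{"dx": 0.001, "dy": -0.001, "dz": -0.03}, {"dz": -0.03}, {"dz": -0.03}, {"dz": -0.02}, {"dz": -0.0115}, {"jaw": 0.1}, {"jaw": 0.1}, {"jaw": 0.1}, {"jaw": 0.1}, {"jaw": 0.1}]'

```text
$.moves[0]: bad value
```

Call:
servo_tool --moves '[{"dx": 0.001, "dy": -0.001, "dz": -0.03, "roll": 0, "jaw": 0.8}, {"dx": 0, "dy": 0, "dz": -0.03, "roll": 0, "jaw": 0.8}, {"dx": 0, "dy": 0, "dz": -0.03, "roll": 0, "jaw": 0.8}, {"dx": 0, "dy": 0, "dz": -0.02, "roll": 0, "jaw": 0.8}, {"dx": 0, "dy": 0, "dz": -0.0115, "roll": 0, "jaw": 0.8}, {"dx": 0, "dy": 0, "dz": 0, "roll": 0, "jaw": 0.1}, {"dx": 0, "dy": 0, "dz": 0, "roll": 0, "jaw": 0.1}, {"dx": 0, "dy": 0, "dz": 0, "roll": 0, "jaw": 0.1}, {"dx": 0, "dy": 0, "dz": 0, "roll": 0, "jaw": 0.1}, {"dx": 0, "dy": 0, "dz": 0, "roll": 0, "jaw": 0.1}]'

```text
t: 2.6
eef_pos: [0.6664, 0.206, 0.0055]
ee_rot: [-3.142, -0.001, 0.49]
force: [-1.6, -0.6, 1.9]
width: 0.0257
gripper_force: 16.8
```

Call:
servo_tool --moves '[{"dx": 0, "dy": 0, "dz": 0.03, "roll": 0, "jaw": 0.1}, {"dx": 0, "dy": 0, "dz": 0.04, "roll": 0, "jaw": 0.1}, {"dx": 0, "dy": 0, "dz": 0.03, "roll": -8, "jaw": 0.1}, {"dx": -0.015, "dy": 0.03, "dz": 0, "roll": -10, "jaw": 0.1}, {"dx": -0.02, "dy": 0.035, "dz": 0, "roll": -10, "jaw": 0.1}, {"dx": -0.02, "dy": 0.035, "dz": 0, "roll": -10, "jaw": 0.1}, {"dx": -0.02, "dy": 0.035, "dz": 0, "roll": -10, "jaw": 0.1}, {"dx": -0.02, "dy": 0.035, "dz": 0, "roll": -10, "jaw": 0.1}, {"dx": -0.02, "dy": 0.035, "dz": 0, "roll": -10, "jaw": 0.1}, {"dx": -0.02, "dy": 0.04, "dz": 0, "roll": -10, "jaw": 0.1}]'

```text
t: 3.85
eef_pos: [0.5304, 0.4517, 0.1051]
ee_rot: [3.141, 0.0, -0.878]
force: [0.5, 1.0, -0.3]
width: 0.0257
gripper_force: 30.0
```

```bash
python3 - <<'E'
from h import *
s=get_state(); print(s["width"],s["gripper_force"],s["eef_pos"],s["q"])
c=calibration("top"); p=cv2.imread("pics/top0.png")[:,:,::-1]
h=cv2.cvtColor(p,cv2.COLOR_RGB2HSV)
m=(h[...,0]>100)&(h[...,0]<122)&(h[...,1]>120)&(h[...,2]>60)
for z in (.035,.06):
    print(z)
    for b in blobs(c,m,z,300): print(*b)
c,p,d=snap("wrist","w1")
E
```

```text
0.025691663108319947 29.992563128471375 [0.53044801 0.45172365 0.10507003] [ 9.84244713e-01  4.81766832e-01 -8.47012554e-02 -1.24354227e-04
 -1.00460202e+00 -2.91167371e-01]
0.035
[155.4 219.1] 3213 [487.1 455.2] [133.39999389648438, 184.10000610351562] 179.60000610351562 [485.3 455.6]
[486.9 218.7] 2538 [ 498.2 -460. ] [133.60000610351562, 149.10000610351562] 93.19999694824219 [ 497. -460.]
0.06
[155.4 219.1] 3213 [484.  445.6] [130.6999969482422, 180.3000030517578] 179.60000610351562 [482.3 445.9]
[486.9 218.7] 2538 [ 494.9 -450.7] [130.8000030517578, 146.0] 93.19999694824219 [ 493.7 -450.7]
```

View pics/w1.png

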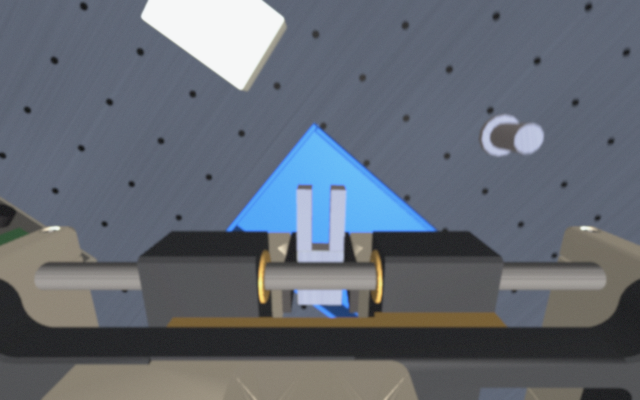

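The wrist view shows the fork held at (322,250) above the tray, with the foot at (513,135). The gripper frame covers the lower half.

Call:
servo_tool --moves '[{"dx": 0.003, "dy": 0.005, "dz": 0, "roll": -10, "jaw": 0.1}, {"dx": 0.003, "dy": 0.005, "dz": 0, "roll": -10, "jaw": 0.1}, {"dx": 0, "dy": 0, "dz": 0, "roll": -10, "jaw": 0.1}, {"dx": 0, "dy": 0, "dz": -0.03, "roll": -10, "jaw": 0.1}, {"dx": 0, "dy": 0, "dz": -0.03, "roll": 0, "jaw": 0.1}, {"dx": 0, "dy": 0, "dz": -0.02, "roll": 0, "jaw": 0.1}, {"dx": 0, "dy": 0, "dz": -0.011, "roll": 0, "jaw": 0.1}, {"dx": 0, "dy": 0, "dz": 0, "roll": 0, "jaw": 0.1}, {"dx": 0, "dy": 0, "dz": 0, "roll": 0, "jaw": 0.375}, {"dx": 0, "dy": 0, "dz": 0, "roll": 0, "jaw": 0.375}]'

```text
t: 5.15
eef_pos: [0.5379, 0.4616, 0.0154]
ee_rot: [-3.14, 0.002, -1.57]
force: [0.5, -0.3, 0.1]
width: 0.0321
gripper_force: 0.0
```

Call:
servo_tool --moves '[{"dx": 0, "dy": 0, "dz": 0.03, "roll": 0, "jaw": 0.375}, {"dx": 0, "dy": 0, "dz": 0.04, "roll": 0, "jaw": 0.5}, {"dx": 0, "dy": -0.03, "dz": 0.02, "roll": 0, "jaw": 0.8}, {"dx": 0.005, "dy": -0.04, "dz": 0, "roll": 3, "jaw": 0.8}, {"dx": 0.005, "dy": -0.04, "dz": 0, "roll": 4, "jaw": 0.8}, {"dx": 0.005, "dy": -0.04, "dz": 0, "roll": 4, "jaw": 0.8}, {"dx": 0.005, "dy": -0.04, "dz": 0, "roll": 4, "jaw": 0.8}, {"dx": 0.005, "dy": -0.04, "dz": 0, "roll": 4, "jaw": 0.8}, {"dx": 0.005, "dy": -0.04, "dz": 0, "roll": 4, "jaw": 0.8}, {"dx": 0.003, "dy": -0.018, "dz": 0, "roll": 2, "jaw": 0.8}]'

```text
t: 6.4
eef_pos: [0.5706, 0.1712, 0.1052]
ee_rot: [-3.14, 0.0, -1.133]
force: [0.6, -0.3, 0.1]
width: 0.07
gripper_force: 0.0
```

Call:
servo_tool --moves '[{"dx": -0.001, "dy": 0.002, "dz": -0.03, "roll": 0, "jaw": 0.8}, {"dx": 0, "dy": 0, "dz": -0.03, "roll": 0, "jaw": 0.8}, {"dx": 0, "dy": 0, "dz": -0.03, "roll": 0, "jaw": 0.8}, {"dx": 0, "dy": 0, "dz": -0.01, "roll": 0, "jaw": 0.8}, {"dx": 0, "dy": 0, "dz": 0, "roll": 0, "jaw": 0.1}, {"dx": 0, "dy": 0, "dz": 0, "roll": 0, "jaw": 0.1}, {"dx": 0, "dy": 0, "dz": 0, "roll": 0, "jaw": 0.1}, {"dx": 0, "dy": 0, "dz": 0, "roll": 0, "jaw": 0.1}, {"dx": 0, "dy": 0, "dz": 0, "roll": 0, "jaw": 0.1}, {"dx": 0, "dy": 0, "dz": 0.005, "roll": 0, "jaw": 0.1}]'

```text
t: 7.65
eef_pos: [0.569, 0.1747, 0.0089]
ee_rot: [3.141, -0.0, -1.134]
force: [0.8, -0.2, -0.7]
width: 0.0252
gripper_force: 30.0
```

Call:
servo_tool --moves '[{"dx": 0, "dy": 0, "dz": 0.04, "roll": 0, "jaw": 0.1}, {"dx": 0, "dy": 0.01, "dz": 0.05, "roll": 0, "jaw": 0.1}, {"dx": -0.01, "dy": 0.032, "dz": 0, "roll": -3, "jaw": 0.1}, {"dx": -0.017, "dy": 0.035, "dz": 0, "roll": -3, "jaw": 0.1}, {"dx": -0.017, "dy": 0.035, "dz": 0, "roll": -3, "jaw": 0.1}, {"dx": -0.017, "dy": 0.035, "dz": 0, "roll": -3, "jaw": 0.1}, {"dx": -0.017, "dy": 0.035, "dz": 0, "roll": -3, "jaw": 0.1}, {"dx": -0.017, "dy": 0.035, "dz": 0, "roll": -3, "jaw": 0.1}, {"dx": -0.017, "dy": 0.035, "dz": 0, "roll": -3, "jaw": 0.1}, {"dx": -0.015, "dy": 0.035, "dz": 0, "roll": -4, "jaw": 0.1}]'

```text
t: 8.9
eef_pos: [0.4415, 0.4629, 0.0993]
ee_rot: [3.141, -0.0, -1.572]
force: [0.8, -0.3, -1.2]
width: 0.0254
gripper_force: 30.0
```

Call:
servo_tool --moves '[{"dx": 0, "dy": 0, "dz": 0, "roll": 0, "jaw": 0.1}, {"dx": 0, "dy": 0, "dz": -0.03, "roll": 0, "jaw": 0.1}, {"dx": 0, "dy": 0, "dz": -0.03, "roll": 0, "jaw": 0.1}, {"dx": 0, "dy": 0, "dz": -0.02, "roll": 0, "jaw": 0.1}, {"dx": 0, "dy": 0, "dz": -0.004, "roll": 0, "jaw": 0.1}, {"dx": 0, "dy": 0, "dz": 0, "roll": 0, "jaw": 0.1}, {"dx": 0, "dy": 0, "dz": 0, "roll": 0, "jaw": 0.375}, {"dx": 0, "dy": 0, "dz": 0, "roll": 0, "jaw": 0.375}, {"dx": 0, "dy": 0, "dz": 0.04, "roll": 0, "jaw": 0.375}, {"dx": 0, "dy": 0, "dz": 0.04, "roll": 0, "jaw": 0.5}]'

```text
t: 10.15
eef_pos: [0.4423, 0.4618, 0.0963]
ee_rot: [3.142, -0.0, -1.57]
force: [0.3, 0.5, -0.1]
width: 0.0385
gripper_force: 0.0
```

```bash
python3 - <<'E'
from h import *
s=get_state(); print(s["eef_pos"],s["ee_rot"],s["t"])
c,p,d=snap("top","top1")
h=cv2.cvtColor(p,cv2.COLOR_RGB2HSV)
m=((h[...,2]>115)&(h[...,1]<90)); m[:140]=0; m[300:]=0; m[:,:110]=0; m[:,525:]=0
for b in blobs(c,m,.012): print(*b)
E
```

```text
[0.44225236 0.46182857 0.09625301] [ 3.14153279e+00 -4.20847673e-04 -1.56952958e+00] 10.15
[185.8 154.1] 676 [677.5 393.6] [66.5, 87.9000015258789] 3.700000047683716 [677.4 392.4]
[403.4 159.8] 1165 [ 671.3 -236.3] [113.0, 113.4000015258789] 47.0 [ 668.6 -235.7]
[461.7 148.9] 48 [ 703.3 -406.3] [7.300000190734863, 55.29999923706055] 173.8000030517578 [ 703.6 -406.1]
[330.1 212.3] 1227 [522.4 -26.2] [74.69999694824219, 154.89999389648438] 174.1999969482422 [513.2 -25.3]
[406.1 195.8] 46 [ 563.9 -241. ] [18.600000381469727, 22.100000381469727] 44.400001525878906 [ 563.  -241.3]
[155.8 201.9] 221 [540.6 462.9] [33.79999923706055, 81.5] 92.9000015258789 [536.8 467.2]
[129.4 214.7] 284 [495.4 536.5] [49.900001525878906, 104.0] 26.600000381469727 [499.4 538.1]
[151.7 234.2] 246 [456.7 464.7] [55.400001525878906, 80.4000015258789] 89.0999984741211 [445.6 471.3]
[210.6 233.6] 129 [449.4 306.5] [32.70000076293945, 38.400001525878906] 47.0 [449.1 307.5]
[437.2 239.6] 220 [ 439.9 -325.3] [41.900001525878906, 45.70000076293945] 90.5999984741211 [ 439.5 -325.7]
[391.6 241.5] 241 [ 433.4 -200. ] [29.600000381469727, 71.80000305175781] 106.4000015258789 [ 432.9 -197.9]
[312.7 268. ] 440 [360.3  18.3] [38.900001525878906, 149.39999389648438] 175.10000610351562 [357.5  20.9]
[515.  295.7] 155 [ 290.6 -531.6] [21.399999618530273, 56.400001525878906] 90.5999984741211 [ 288.8 -534.1]
```

Call:
servo_tool --moves '[{"dx": 0.001, "dy": -0.04, "dz": 0, "roll": 0, "jaw": 0.7}, {"dx": 0.001, "dy": -0.04, "dz": 0, "roll": 0, "jaw": 0.7}, {"dx": 0.001, "dy": -0.04, "dz": 0, "roll": 0, "jaw": 0.7}, {"dx": 0.002, "dy": -0.034, "dz": -0.02, "roll": 0, "jaw": 0.7}, {"dx": 0, "dy": 0, "dz": -0.03, "roll": 0, "jaw": 0.7}, {"dx": 0, "dy": 0, "dz": -0.032, "roll": 0, "jaw": 0.7}, {"dx": 0, "dy": 0, "dz": 0, "roll": 0, "jaw": 0.1}, {"dx": 0, "dy": 0, "dz": 0, "roll": 0, "jaw": 0.1}, {"dx": 0, "dy": 0, "dz": 0, "roll": 0, "jaw": 0.1}, {"dx": 0, "dy": 0, "dz": 0, "roll": 0, "jaw": 0.1}]'

```text
t: 11.45
eef_pos: [0.4477, 0.3086, 0.0141]
ee_rot: [-3.14, 0.001, -1.57]
force: [0.1, -0.0, -0.5]
width: 0.0268
gripper_force: 0.0
```

Call:
servo_tool --moves '[{"dx": 0, "dy": 0, "dz": 0, "roll": 0, "jaw": 0.1}, {"dx": 0, "dy": 0, "dz": 0, "roll": 0, "jaw": 0.1}, {"dx": 0, "dy": 0, "dz": 0, "roll": 0, "jaw": 0.1}, {"dx": 0, "dy": 0, "dz": 0.03, "roll": 0, "jaw": 0.1}, {"dx": 0, "dy": 0, "dz": 0.04, "roll": 0, "jaw": 0.1}, {"dx": 0, "dy": -0.02, "dz": 0.04, "roll": 0, "jaw": 0.1}, {"dx": 0.005, "dy": -0.05, "dz": 0, "roll": 0, "jaw": 0.1}, {"dx": 0.005, "dy": -0.05, "dz": 0, "roll": 0, "jaw": 0.1}, {"dx": 0.005, "dy": -0.05, "dz": 0, "roll": 0, "jaw": 0.1}, {"dx": 0.005, "dy": -0.05, "dz": 0, "roll": 0, "jaw": 0.1}]'

```text
t: 12.7
eef_pos: [0.4669, 0.0864, 0.1231]
ee_rot: [3.142, 0.0, -1.569]
force: [0.8, -0.4, -0.8]
width: 0.021
gripper_force: 30.0
```

Call:
servo_tool --moves '[{"dx": 0.005, "dy": -0.055, "dz": 0, "roll": 0, "jaw": 0.1}, {"dx": 0.005, "dy": -0.055, "dz": 0, "roll": 0, "jaw": 0.1}, {"dx": 0.005, "dy": -0.055, "dz": 0, "roll": 0, "jaw": 0.1}, {"dx": 0.005, "dy": -0.055, "dz": 0, "roll": 0, "jaw": 0.1}, {"dx": 0.005, "dy": -0.055, "dz": 0, "roll": 0, "jaw": 0.1}, {"dx": 0.005, "dy": -0.055, "dz": 0, "roll": 0, "jaw": 0.1}, {"dx": 0, "dy": -0.055, "dz": 0, "roll": 0, "jaw": 0.1}, {"dx": 0, "dy": -0.055, "dz": 0, "roll": 0, "jaw": 0.1}, {"dx": 0, "dy": -0.055, "dz": 0, "roll": 0, "jaw": 0.1}, {"dx": 0, "dy": -0.055, "dz": 0, "roll": 0, "jaw": 0.1}]'

```text
t: 13.95
eef_pos: [0.4968, -0.4636, 0.1227]
ee_rot: [3.141, 0.001, -1.57]
force: [1.3, 0.5, -0.5]
width: 0.021
gripper_force: 30.0
```

Call:
servo_tool --moves '[{"dx": 0, "dy": 0.001, "dz": -0.03, "roll": 0, "jaw": 0.1}, {"dx": 0, "dy": 0, "dz": -0.03, "roll": 0, "jaw": 0.1}, {"dx": 0, "dy": 0, "dz": -0.025, "roll": 0, "jaw": 0.1}, {"dx": 0, "dy": 0, "dz": -0.015, "roll": 0, "jaw": 0.1}, {"dx": 0, "dy": 0, "dz": 0, "roll": 0, "jaw": 0.1}, {"dx": 0, "dy": 0, "dz": 0, "roll": 0, "jaw": 0.38}, {"dx": 0, "dy": 0, "dz": 0, "roll": 0, "jaw": 0.38}, {"dx": 0, "dy": 0, "dz": 0.03, "roll": 0, "jaw": 0.38}, {"dx": 0, "dy": 0, "dz": 0.04, "roll": 0, "jaw": 0.38}, {"dx": 0, "dy": 0, "dz": 0.03, "roll": 0, "jaw": 0.5}]'

```text
t: 15.2
eef_pos: [0.498, -0.4615, 0.1261]
ee_rot: [-3.139, -0.002, -1.57]
force: [0.9, -0.2, -0.8]
width: 0.0389
gripper_force: 0.0
```

Call:
servo_tool --moves '[{"dx": -0.01, "dy": 0.04, "dz": 0, "roll": 2, "jaw": 0.8}, {"dx": -0.01, "dy": 0.05, "dz": 0, "roll": 2, "jaw": 0.8}, {"dx": -0.01, "dy": 0.05, "dz": 0, "roll": 2, "jaw": 0.8}, {"dx": -0.01, "dy": 0.05, "dz": 0, "roll": 2, "jaw": 0.8}, {"dx": -0.01, "dy": 0.05, "dz": 0, "roll": 3, "jaw": 0.8}, {"dx": -0.015, "dy": 0.021, "dz": -0.02, "roll": 4, "jaw": 0.8}, {"dx": 0, "dy": 0, "dz": -0.03, "roll": 0, "jaw": 0.8}, {"dx": 0, "dy": 0, "dz": -0.03, "roll": 0, "jaw": 0.8}, {"dx": 0, "dy": 0, "dz": -0.03, "roll": 0, "jaw": 0.8}, {"dx": 0, "dy": 0, "dz": -0.011, "roll": 0, "jaw": 0.8}]'

```text
t: 16.45
eef_pos: [0.4319, -0.2, 0.0015]
ee_rot: [3.141, 0.0, -1.308]
force: [-0.7, -0.3, -0.3]
width: 0.0699
gripper_force: 0.0
```

Call:
servo_tool --moves '[{"dx": 0, "dy": 0, "dz": 0, "roll": 0, "jaw": 0.1}, {"dx": 0, "dy": 0, "dz": 0, "roll": 0, "jaw": 0.1}, {"dx": 0, "dy": 0, "dz": 0, "roll": 0, "jaw": 0.1}, {"dx": 0, "dy": 0, "dz": 0, "roll": 0, "jaw": 0.1}, {"dx": 0, "dy": 0, "dz": 0, "roll": 0, "jaw": 0.1}, {"dx": 0, "dy": 0, "dz": 0, "roll": 0, "jaw": 0.1}, {"dx": 0, "dy": 0, "dz": 0.04, "roll": 0, "jaw": 0.1}, {"dx": 0, "dy": 0, "dz": 0.04, "roll": 0, "jaw": 0.1}, {"dx": 0, "dy": 0.02, "dz": 0.03, "roll": 0, "jaw": 0.1}, {"dx": 0, "dy": 0.04, "dz": 0, "roll": 0, "jaw": 0.1}]'

```text
t: 17.7
eef_pos: [0.4338, -0.1399, 0.1142]
ee_rot: [-3.137, -0.001, -1.31]
force: [1.1, 0.0, -1.8]
width: 0.0257
gripper_force: 30.0
```

Call:
servo_tool --moves '[{"dx": 0.005, "dy": 0.05, "dz": 0, "roll": 0, "jaw": 0.1}, {"dx": 0.005, "dy": 0.055, "dz": 0, "roll": -2, "jaw": 0.1}, {"dx": 0.005, "dy": 0.055, "dz": 0, "roll": -2, "jaw": 0.1}, {"dx": 0.005, "dy": 0.055, "dz": 0, "roll": -2, "jaw": 0.1}, {"dx": 0.005, "dy": 0.055, "dz": 0, "roll": -2, "jaw": 0.1}, {"dx": 0.005, "dy": 0.055, "dz": 0, "roll": -2, "jaw": 0.1}, {"dx": 0.005, "dy": 0.055, "dz": 0, "roll": -2, "jaw": 0.1}, {"dx": 0.005, "dy": 0.055, "dz": 0, "roll": -2, "jaw": 0.1}, {"dx": 0.005, "dy": 0.055, "dz": 0, "roll": -1, "jaw": 0.1}, {"dx": 0.005, "dy": 0.055, "dz": 0, "roll": 0, "jaw": 0.1}]'

```text
t: 18.95
eef_pos: [0.482, 0.4066, 0.1116]
ee_rot: [3.141, -0.001, -1.57]
force: [1.5, 0.3, -0.6]
width: 0.0257
gripper_force: 30.0
```

Call:
servo_tool --moves '[{"dx": 0.005, "dy": 0.05, "dz": 0, "roll": 0, "jaw": 0.1}, {"dx": 0, "dy": 0.007, "dz": -0.02, "roll": 0, "jaw": 0.1}, {"dx": 0, "dy": 0, "dz": -0.03, "roll": 0, "jaw": 0.1}, {"dx": 0, "dy": 0, "dz": -0.03, "roll": 0, "jaw": 0.1}, {"dx": 0, "dy": 0, "dz": -0.01, "roll": 0, "jaw": 0.1}, {"dx": 0, "dy": 0, "dz": 0, "roll": 0, "jaw": 0.1}, {"dx": 0, "dy": 0, "dz": 0, "roll": 0, "jaw": 0.4}, {"dx": 0, "dy": 0, "dz": 0, "roll": 0, "jaw": 0.4}, {"dx": 0, "dy": 0, "dz": 0.04, "roll": 0, "jaw": 0.4}, {"dx": 0, "dy": 0, "dz": 0.05, "roll": 0, "jaw": 0.5}]'

```text
t: 20.2
eef_pos: [0.487, 0.4615, 0.1129]
ee_rot: [3.141, -0.001, -1.57]
force: [0.5, 0.9, 0.4]
width: 0.0405
gripper_force: 0.0
```

```bash
python3 - <<'E'
from h import *
s=get_state(); c=calibration("wrist"); np.set_printoptions(precision=4,suppress=True)
print(s["eef_pos"],s["ee_rot"],"campos",-c["R"].T@c["t"]); print(c["R"],c["intrinsics"])
E
```

```text
[0.487  0.4615 0.1129] [ 3.1409 -0.0012 -1.5698] campos [0.4881 0.388  0.2707]
[[-1.     -0.0011  0.0009]
 [-0.0008  0.9617  0.274 ]
 [-0.0012  0.274  -0.9617]] [[298.5888   0.     319.8425]
 [  0.     298.5888 198.9448]
 [  0.       0.       1.    ]]
```

Call:
servo_tool --moves '[{"dx": 0.003, "dy": -0.056, "dz": 0.009, "roll": 9, "jaw": 0.5}, {"dx": 0.003, "dy": -0.056, "dz": 0.009, "roll": 9, "jaw": 0.5}, {"dx": 0.003, "dy": -0.056, "dz": 0.009, "roll": 9, "jaw": 0.5}, {"dx": 0.003, "dy": -0.056, "dz": 0.009, "roll": 9, "jaw": 0.5}, {"dx": 0.003, "dy": -0.056, "dz": 0.009, "roll": 9, "jaw": 0.5}, {"dx": 0.003, "dy": -0.056, "dz": 0.009, "roll": 9, "jaw": 0.5}, {"dx": 0.003, "dy": -0.056, "dz": 0.009, "roll": 9, "jaw": 0.5}, {"dx": 0.003, "dy": -0.056, "dz": 0.009, "roll": 9, "jaw": 0.5}, {"dx": 0.003, "dy": -0.056, "dz": 0.009, "roll": 9, "jaw": 0.5}, {"dx": 0.003, "dy": -0.056, "dz": 0.009, "roll": 9, "jaw": 0.5}]'

```text
t: 21.45
eef_pos: [0.5174, -0.0998, 0.2037]
ee_rot: [-3.141, -0.003, 0.006]
force: [1.7, 0.4, 0.5]
width: 0.0441
gripper_force: 0.0
```

```bash
python3 - <<'E'
from h import *
c,p,d=snap("wrist","w2"); np.savez("pics/w2.npz",p=p,d=d,**c); print(get_state()["eef_pos"])
c,p,d=snap("top","top2")
h=cv2.cvtColor(p,cv2.COLOR_RGB2HSV)
m=((h[...,2]>115)&(h[...,1]<90)); m[:140]=0; m[300:]=0; m[:,:110]=0; m[:,525:]=0
for b in blobs(c,m,.012): print(*b)
E
```

```text
[ 0.51764976 -0.10457913  0.20471102]
[185.8 154.1] 675 [677.6 393.6] [66.5, 87.80000305175781] 3.700000047683716 [677.5 392.4]
[299.4 172.3] 484 [627.9  64.4] [23.600000381469727, 193.3000030517578] 10.399999618530273 [627.9  63.7]
[461.7 148.6] 50 [ 703.4 -406.2] [7.400000095367432, 55.29999923706055] 174.10000610351562 [ 704.4 -406.2]
[389.4 191.8] 142 [ 577.1 -196.4] [30.100000381469727, 129.6999969482422] 106.80000305175781 [ 574. -194.]
[354.2 201.6] 164 [539.2 -97.1] [33.70000076293945, 64.0999984741211] 51.29999923706055 [544.4 -93.5]
[157.8 202. ] 185 [536.7 457.5] [22.899999618530273, 70.5] 90.69999694824219 [536.7 461.6]
[328.7 220.4] 825 [497.1 -23.5] [74.5, 103.69999694824219] 174.0 [490.1 -21.8]
[471.9 212.1] 63 [ 516.3 -428.2] [22.200000762939453, 28.700000762939453] 3.0 [ 518.5 -426.8]
[154.5 219.5] 187 [486.9 462.7] [25.399999618530273, 68.5] 90.69999694824219 [486.7 466.9]
[154.5 235.6] 191 [442.  459.9] [25.100000381469727, 69.69999694824219] 90.69999694824219 [441.6 463.1]
[437.1 239.7] 219 [ 439.9 -325.2] [41.900001525878906, 45.599998474121094] 90.5999984741211 [ 439.4 -325.6]
[314.2 255.3] 228 [379.9  10.7] [30.700000762939453, 112.0] 8.699999809265137 [392.3  17.5]
[309.5 283.7] 33 [316.9  29.1] [8.199999809265137, 26.899999618530273] 1.100000023841858 [314.9  29.2]
[316.7 287.9] 37 [302.3   8.3] [11.0, 29.399999618530273] 0.8999999761581421 [304.    9.1]
[515.  295.7] 154 [ 290.6 -531.6] [21.399999618530273, 56.400001525878906] 90.5999984741211 [ 288.7 -534.2]
```

View pics/w2.png

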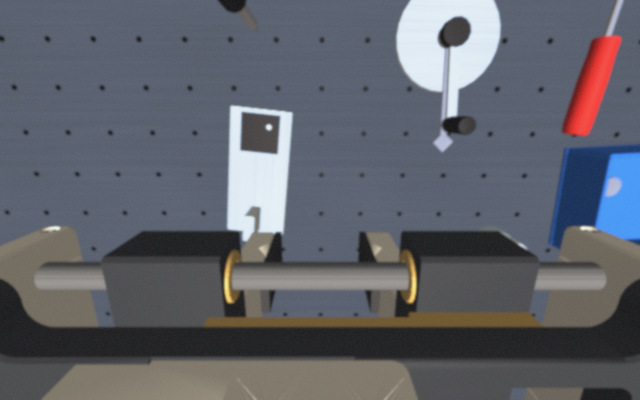

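The wrist view shows the white dot at (268,127), the hub at (456,31), the knob at (460,125), the arrow tip at (442,143) and the needle at the top, near (250,20). The foot is in the bin at (613,187). All three forks are in the tray.

Call:
servo_tool --moves '[{"dx": 0.014, "dy": -0.03, "dz": -0.012, "roll": 0, "jaw": 0.5}, {"dx": 0.014, "dy": -0.03, "dz": -0.012, "roll": 0, "jaw": 0.5}, {"dx": 0.014, "dy": -0.03, "dz": -0.012, "roll": 0, "jaw": 0.5}, {"dx": 0.014, "dy": -0.03, "dz": -0.012, "roll": 0, "jaw": 0.5}, {"dx": 0.014, "dy": -0.015, "dz": -0.012, "roll": 0, "jaw": 0.5}, {"dx": 0, "dy": 0, "dz": 0, "roll": 0, "jaw": 0.5}, {"dx": 0, "dy": 0, "dz": 0, "roll": 0, "jaw": 0.5}, {"dx": 0, "dy": 0, "dz": 0, "roll": 0, "jaw": 0.5}, {"dx": 0, "dy": 0, "dz": 0, "roll": 0, "jaw": 0.5}, {"dx": 0, "dy": 0, "dz": 0, "roll": 0, "jaw": 0.5}]'

```text
t: 22.8
eef_pos: [0.5874, -0.2327, 0.1425]
ee_rot: [3.142, -0.001, 0.001]
force: [0.4, 0.3, -0.2]
width: 0.044
gripper_force: 0.0
```

```bash
python3 - <<'E'
from h import *
print(get_state()["eef_pos"])
c,p,d=snap("wrist","w3"); np.savez("pics/w3.npz",p=p,d=d,**c)
E
```

```text
[ 0.5873736  -0.23272724  0.14252485]
```

View pics/w3.png

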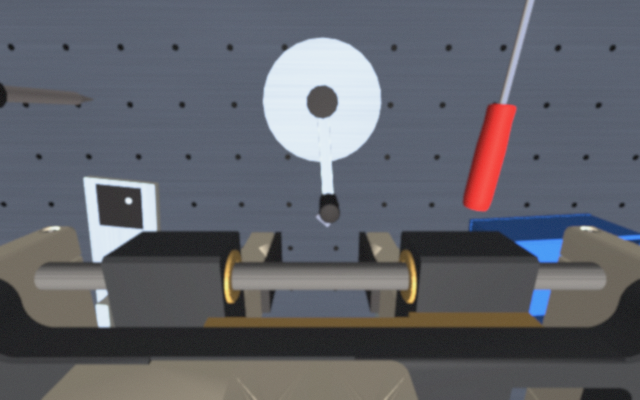

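The wrist view shows the dial centred at about (322,100), the knob top at (329,205) and the arrow tip at (322,226). The needle tip is at (90,98) and the dot at (128,201).

```bash
python3 - <<'E'
from h import *
z=np.load("pics/w3.npz"); c={k:z[k] for k in("intrinsics","R","t")}; p=z["p"]; d=z["d"]
g=cv2.cvtColor(p,cv2.COLOR_RGB2GRAY)
# dial: fit circle to outline at z=.010
m=(g>150).astype(np.uint8); n,l,s,ce=cv2.connectedComponentsWithStats(m)
i=l[100,290]; ct=max(cv2.findContours((l==i).astype(np.uint8),0,cv2.CHAIN_APPROX_NONE)[0],key=len)[:,0]
w=np.array([ray(c,*q,.010) for q in ct]); 
k=np.ones(len(w),bool)
for _ in range(6):
    A=np.c_[2*w[k],np.ones(k.sum())]; x=np.linalg.lstsq(A,(w[k]**2).sum(1),rcond=None)[0]; r=np.sqrt(x[2]+x[:2]@x[:2])
    k=abs(np.linalg.norm(w-x[:2],axis=1)-r)<.0015
print("dial",x[:2]*1000,r*1000,k.mean())
H=x[:2]
# dark blobs
for b in blobs(c,(g<75)&(np.arange(400)[:,None]<222),.066,60): print("dark",*b)
print("hub/knob depth",d[100,322],d[205,330])
big=cv2.resize(p[90:235,270:380],None,fx=5,fy=5,interpolation=cv2.INTER_CUBIC)[-600:]
n2=cv2.resize(p[70:225,0:170],None,fx=4,fy=4,interpolation=cv2.INTER_CUBIC)[:600]
cv2.imwrite("pics/c3.png",big[:,:,::-1]); cv2.imwrite("pics/c3n.png",n2[:,:,::-1])
E
```

```text
dial [ 666.71974429 -233.83176633] 56.78353820535186 0.1890547263681592
dark [ 2.7 95.4] 149 [674.6   3.3] [5.0, 17.799999237060547] 163.8000030517578 [675.    3.8]
dark [477.5 149.3] 431 [ 631.4 -354.4] [5.400000095367432, 80.5] 171.5 [ 635.7 -354.9]
dark [118.5 204.3] 1362 [589.7 -67.6] [31.0, 33.900001525878906] 84.30000305175781 [590.5 -66.9]
dark [328.8 205.4] 337 [ 587.9 -239.7] [16.5, 23.299999237060547] 1.100000023841858 [ 589.9 -239.6]
dark [553.1 219.1] 519 [ 579.7 -415.4] [6.099999904632568, 111.4000015258789] 90.0999984741211 [ 578.3 -425.9]
hub/knob depth 0.255014 0.24492544
```

View pics/c3.png

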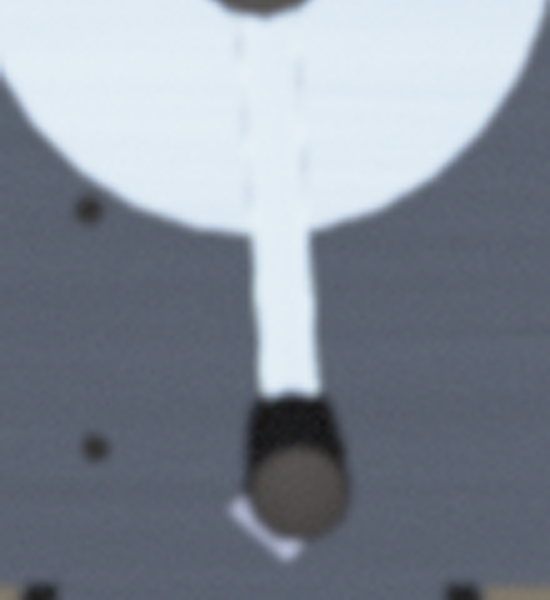

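View pics/c3n.png

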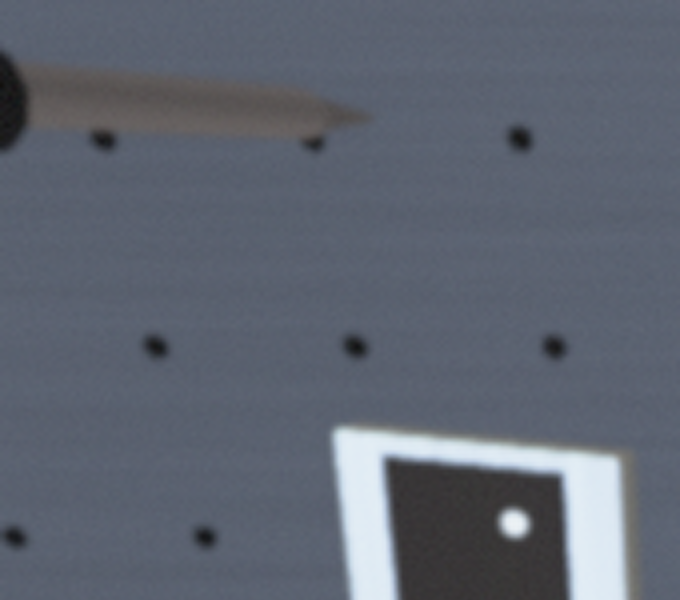

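```bash
cat >> h.py <<'E'
from scipy.optimize import least_squares
def dial(c,p,seed,thr=150):
    g=cv2.cvtColor(p,cv2.COLOR_RGB2GRAY); l=cv2.connectedComponents((g>thr).astype(np.uint8))[1]
    ct=max(cv2.findContours((l==l[seed[1],seed[0]]).astype(np.uint8),0,cv2.CHAIN_APPROX_NONE)[0],key=len)[:,0]
    w=np.array([ray(c,*q,.010) for q in ct])*1000
    f=least_squares(lambda x:np.linalg.norm(w-x[:2],axis=1)-x[2],[*np.median(w,0),55],loss="cauchy",f_scale=.5)
    return f.x
E
python3 - <<'E'
from h import *
np.set_printoptions(precision=1,suppress=True)
z=np.load("pics/w3.npz"); c={k:z[k] for k in("intrinsics","R","t")}; p=z["p"]
x=dial(c,p,(290,100)); H=x[:2]; print("dial",x)
ang=lambda q:np.degrees(np.arctan2(*(q-H)[::-1]))%360
K=ray(c,329.6,213,.066)*1000; print("knob",K,np.linalg.norm(K-H),ang(K))
for n,u,v in(("tipcorner",328,226.7),("left",316.4,217)):
    q=ray(c,u,v,.015)*1000; print(n,q,np.linalg.norm(q-H),ang(q))
for zz in (.0,.016,.026,.036): print("needle z",zz,ray(c,93,99.5,zz)*1000)
print("dot",ray(c,128.5,200.75,.012)*1000)
print("hub",ray(c,322,101.5,.04)*1000)
E
```

```text
dial [ 672.1 -233.6   54.4]
knob [ 583.3 -240.3] 89.05447171943095 184.29041630595708
tipcorner [ 551.5 -240.5] 120.83197677159225 183.2646497127582
left [ 561.9 -228.7] 110.30492716014705 177.4355521398476
needle z 0.0 [675.1 -15.1]
needle z 0.016 [674.4 -26.6]
needle z 0.026 [673.9 -33.9]
needle z 0.036 [673.5 -41.1]
dot [577.8 -39.6]
hub [ 672.  -233.9]
```

Call:
servo_tool --moves '[{"dx": -0.004, "dy": -0.0075, "dz": 0, "roll": 0, "jaw": 0.55}, {"dx": 0, "dy": 0, "dz": -0.03, "roll": 0, "jaw": 0.55}, {"dx": 0, "dy": 0, "dz": -0.03, "roll": 0, "jaw": 0.55}, {"dx": 0, "dy": 0, "dz": -0.025, "roll": 0, "jaw": 0.55}, {"dx": 0, "dy": 0, "dz": -0.0145, "roll": 0, "jaw": 0.55}, {"dx": 0, "dy": 0, "dz": 0, "roll": 0, "jaw": 0.55}, {"dx": 0, "dy": 0, "dz": 0, "roll": 0, "jaw": 0.1}, {"dx": 0, "dy": 0, "dz": 0, "roll": 0, "jaw": 0.1}, {"dx": 0, "dy": 0, "dz": 0, "roll": 0, "jaw": 0.1}, {"dx": 0, "dy": 0, "dz": 0, "roll": 0, "jaw": 0.1}]' --newtons 10

```text
t: 24.1
eef_pos: [0.5836, -0.2406, 0.0431]
ee_rot: [3.141, -0.001, 0.001]
force: [-0.3, -0.2, 2.5]
width: 0.0176
gripper_force: 10.0
```

Call:
servo_tool --moves '[{"dx": 0.001, "dy": -0.009, "dz": 0, "roll": 6, "jaw": 0.1}, {"dx": 0.002, "dy": -0.009, "dz": 0, "roll": 6, "jaw": 0.1}, {"dx": 0.003, "dy": -0.009, "dz": 0, "roll": 6, "jaw": 0.1}, {"dx": 0.004, "dy": -0.0085, "dz": 0, "roll": 6, "jaw": 0.1}, {"dx": 0.005, "dy": -0.008, "dz": 0, "roll": 6, "jaw": 0.1}, {"dx": 0.006, "dy": -0.0075, "dz": 0, "roll": 6, "jaw": 0.1}, {"dx": 0.005, "dy": -0.006, "dz": 0, "roll": 5, "jaw": 0.1}, {"dx": 0.002, "dy": -0.002, "dz": 0, "roll": 1, "jaw": 0.1}, {"dx": 0, "dy": 0, "dz": 0, "roll": 0, "jaw": 0.1}, {"dx": 0, "dy": 0, "dz": 0, "roll": 0, "jaw": 0.1}]'

```text
t: 25.35
eef_pos: [0.6097, -0.2974, 0.0428]
ee_rot: [-3.138, 0.001, 0.734]
force: [-5.8, 11.5, 8.9]
width: 0.0176
gripper_force: 10.0
```

Call:
servo_tool --moves '[{"dx": 0, "dy": 0, "dz": 0, "roll": 0, "jaw": 0.5}, {"dx": 0, "dy": 0, "dz": 0, "roll": 0, "jaw": 0.5}, {"dx": 0, "dy": 0, "dz": 0.03, "roll": 0, "jaw": 0.5}, {"dx": 0, "dy": 0, "dz": 0.04, "roll": 0, "jaw": 0.5}, {"dx": -0.004, "dy": 0.013, "dz": 0.03, "roll": -8, "jaw": 0.5}, {"dx": -0.004, "dy": 0.013, "dz": 0, "roll": -8, "jaw": 0.5}, {"dx": -0.004, "dy": 0.013, "dz": 0, "roll": -9, "jaw": 0.5}, {"dx": -0.004, "dy": 0.013, "dz": 0, "roll": -9, "jaw": 0.5}, {"dx": -0.006, "dy": 0.013, "dz": 0, "roll": -8, "jaw": 0.5}, {"dx": 0, "dy": 0, "dz": 0, "roll": 0, "jaw": 0.5}]'

```text
t: 26.6
eef_pos: [0.5892, -0.2342, 0.1428]
ee_rot: [3.141, -0.0, 0.002]
force: [0.2, -1.7, -0.0]
width: 0.0438
gripper_force: 0.0
```

```bash
python3 - <<'E'
from h import *
np.set_printoptions(precision=1,suppress=True)
print(get_state()["eef_pos"]*1000,get_state()["ee_rot"])
c,p,d=snap("wrist","w4"); np.savez("pics/w4.npz",p=p,d=d,**c)
seed=proj(c,(.665,-.20,.010)).astype(int); print(seed, dial(c,p,seed))
a=cv2.resize(p[:235,230:400],None,fx=2.4,fy=2.4,interpolation=cv2.INTER_CUBIC)
b=cv2.resize(p[:235,0:160],None,fx=2.4,fy=2.4,interpolation=cv2.INTER_CUBIC)
cv2.imwrite("pics/c4.png",np.hstack([b,a])[:,:,::-1])
E
```

```text
[ 589.2 -234.2  142.8] [ 3.1 -0.   0. ]
[284 112] [ 672.2 -233.7   54.4]
```

View pics/c4.png

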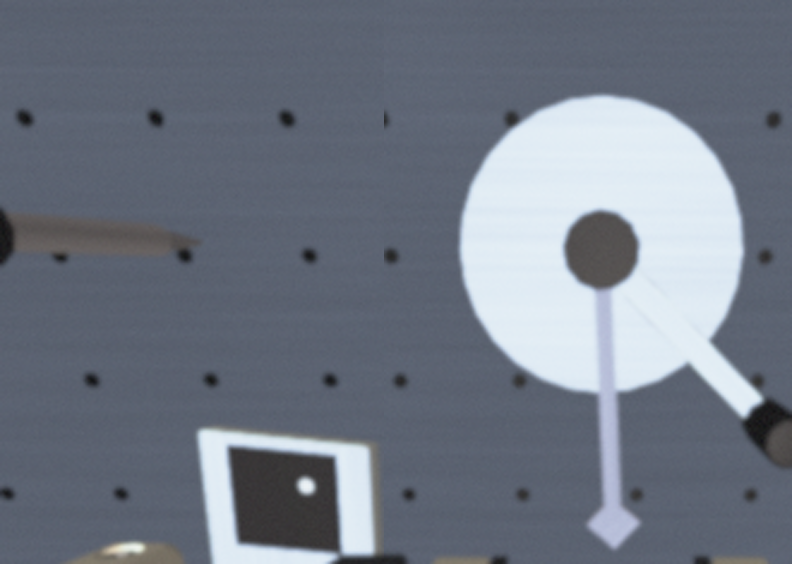

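The lever is parked at lower right, with its knob at crop (780,440). The arrow is now clear, from the hub to its tip at crop (614,549). The needle tip is at crop (200,242) and the dot at crop (306,486).

```bash
python3 - <<'E'
from h import *
np.set_printoptions(precision=2,suppress=True)
z=np.load("pics/w4.npz"); c={k:z[k] for k in("intrinsics","R","t")}; p=z["p"].astype(int)
H=dial(c,z["p"],(284,112))[:2]
m=np.zeros(p.shape[:2],bool); r=p[...,2]-p[...,0]; g=p.sum(2)/3
sub=np.s_[118:228,300:345]; m[sub]=((r>18)&(g>150)&(g<230))[sub]
print("px",m.sum(), p[150,321:327].tolist(), p[180,323])
v,u=np.nonzero(m); w=np.array([ray(c,a,b,.015) for a,b in zip(u,v)])*1000
pc=w.mean(0); e=np.linalg.svd(w-pc)[2][0]; e*=-np.sign(e[0])
B=lambda q:np.degrees(np.arctan2(q[1],q[0]))%360
print("arrow axis",B(e),"centroid bearing",B(pc-H),"tip bearing",B(ray(c,325.8,228.75,.015)*1000-H),np.linalg.norm(ray(c,325.8,228.75,.015)*1000-H),"H",H)
# line offset from hinge
print("offset of hinge from axis",np.cross(e,H-pc))
N=ray(c,83.3,100.8,.036)*1000
gg=cv2.cvtColor(z["p"],cv2.COLOR_RGB2GRAY); L,l,s,ce=cv2.connectedComponentsWithStats((gg[195:212,110:145]>140).astype(np.uint8))
print(ce,s[:,4])
for i in range(1,L): D=ray(c,*(ce[i]+[110,195]),.012)*1000; print("dot",D,"needle",N,"delta",N-D)
# sled yaw from black sample
for b in blobs(c,(gg<80)&(np.arange(400)[:,None]<228)&(np.arange(640)[None]<150),.012,300): print(*b)
s=np.array([326.3,205]); 
K=ray(c,395.5,185,.066)*1000; print("knob approx",K,B(K-H))
E
```

```text
px 1106 [[184, 191, 217], [185, 191, 217], [183, 191, 217], [183, 192, 217], [194, 205, 225], [214, 224, 238]] [184 191 217]
arrow axis 182.2272947456339 centroid bearing 182.81461847069392 tip bearing 182.8487843799646 121.37123383239079 H [ 672.15 -233.74]
offset of hinge from axis -0.6597726190135886
[[14.58  8.16]
 [32.24  7.53]
 [17.    7.  ]] [478  76  41]
dot [577.58 -54.43] needle [674.15 -34.02] delta [96.57 20.42]
dot [578.1  -39.14] needle [674.15 -34.02] delta [96.05  5.12]
[118.  207.8] 1520 [571.6 -29.5] [41.099998474121094, 41.900001525878906] 84.0999984741211 [572.  -28.9]
knob approx [ 608.94 -294.58] 223.90608208646347<stdin>:13: DeprecationWarning: Arrays of 2-dimensional vectors are deprecated. Use arrays of 3-dimensional vectors instead. (deprecated in NumPy 2.0)
```

Call:
servo_tool --moves '[{"dx": -0.02, "dy": 0.036, "dz": 0, "roll": -1, "jaw": 0.5}, {"dx": -0.02, "dy": 0.036, "dz": 0, "roll": -1, "jaw": 0.5}, {"dx": -0.02, "dy": 0.036, "dz": 0, "roll": -1, "jaw": 0.5}, {"dx": -0.02, "dy": 0.036, "dz": 0, "roll": -1, "jaw": 0.5}, {"dx": -0.02, "dy": 0.036, "dz": 0, "roll": -1, "jaw": 0.5}, {"dx": -0.02, "dy": 0.0365, "dz": 0, "roll": -1, "jaw": 0.5}, {"dx": 0, "dy": 0, "dz": 0, "roll": 0, "jaw": 0.5}, {"dx": 0, "dy": 0, "dz": 0, "roll": 0, "jaw": 0.5}, {"dx": 0, "dy": 0, "dz": 0, "roll": 0, "jaw": 0.5}, {"dx": 0, "dy": 0, "dz": 0, "roll": 0, "jaw": 0.5}]' --newtons 30

```text
t: 27.9
eef_pos: [0.4696, -0.0188, 0.1423]
ee_rot: [3.141, 0.0, -0.105]
force: [0.5, 0.9, -1.1]
width: 0.0439
gripper_force: 0.0
```

```bash
python3 - <<'E'
from h import *
np.set_printoptions(precision=1,suppress=True)
print(get_state()["eef_pos"]*1000,get_state()["ee_rot"])
c,p,d=snap("wrist","w5"); np.savez("pics/w5.npz",p=p,d=d,**c)
g=cv2.cvtColor(p,cv2.COLOR_RGB2GRAY)
for b in blobs(c,(g<70)&(np.arange(400)[:,None]<228),.012,300): print(*b)
m=(g>140);m[230:]=0
for b in blobs(c,m,.012,10): print("w",*b)
E
```

```text
[469.6 -18.8 142.3] [ 3.1  0.  -0.1]
w [558.3  43.9] 881 [ 582.7 -241.8] [21.0, 62.20000076293945] 174.6999969482422 [ 580.5 -239.1]
w [319.7 140.2] 9970 [519.1 -23.4] [71.4000015258789, 159.1999969482422] 174.0 [520.  -23.3]
w [330.9  72.4] 59 [578.2 -39.5] [6.699999809265137, 6.900000095367432] 41.29999923706055 [578.3 -39.5]
w [621.6 195. ] 393 [ 433.2 -319.1] [23.100000381469727, 39.5] 175.5 [ 435.  -317.2]
w [ 52.5 227.7] 61 [460.5 261.6] [3.299999952316284, 18.100000381469727] 84.0 [460.2 260.5]
w [288.3 227.7] 64 [435.1  18. ] [3.299999952316284, 19.600000381469727] 84.0 [434.9  18.2]
w [586.9 227.6] 62 [ 403.1 -288.5] [3.299999952316284, 18.0] 84.0 [ 403.  -287.7]
```

View pics/w5.png

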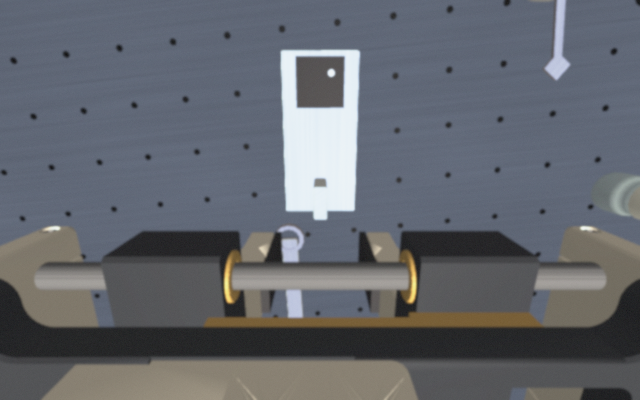

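The sled lies straight ahead of the gripper: dot at (331,72), fin at (320,200). The wrench ring at (290,238) is clear of the fingers' path.

Call:
servo_tool --moves '[{"dx": -0.001, "dy": 0.001, "dz": -0.03, "roll": 0, "jaw": 0.5}, {"dx": 0, "dy": 0, "dz": -0.03, "roll": 0, "jaw": 0.5}, {"dx": 0, "dy": 0, "dz": -0.03, "roll": 0, "jaw": 0.5}, {"dx": 0, "dy": 0, "dz": -0.02, "roll": 0, "jaw": 0.5}, {"dx": 0, "dy": 0, "dz": -0.012, "roll": 0, "jaw": 0.5}, {"dx": 0, "dy": 0, "dz": 0, "roll": 0, "jaw": 0.05}, {"dx": 0, "dy": 0, "dz": 0, "roll": 0, "jaw": 0.05}, {"dx": 0, "dy": 0, "dz": 0, "roll": 0, "jaw": 0.05}, {"dx": 0, "dy": 0, "dz": 0, "roll": 0, "jaw": 0.05}, {"dx": 0, "dy": 0, "dz": 0, "roll": 0, "jaw": 0.05}]' --newtons 25

```text
t: 29.2
eef_pos: [0.4685, -0.0172, 0.0212]
ee_rot: [-3.142, -0.001, -0.104]
force: [-1.2, -2.4, 6.5]
width: 0.0117
gripper_force: 25.0
```

Call:
servo_tool --moves '[{"dx": 0.005, "dy": 0, "dz": 0, "roll": 0, "jaw": 0.05}, {"dx": 0.01, "dy": 0.0005, "dz": 0, "roll": 0, "jaw": 0.05}, {"dx": 0.012, "dy": 0.0005, "dz": 0, "roll": 0, "jaw": 0.05}, {"dx": 0.012, "dy": 0.001, "dz": 0, "roll": 0, "jaw": 0.05}, {"dx": 0.012, "dy": 0.001, "dz": 0, "roll": 0, "jaw": 0.05}, {"dx": 0.012, "dy": 0.001, "dz": 0, "roll": 0, "jaw": 0.05}, {"dx": 0.012, "dy": 0.001, "dz": 0, "roll": 0, "jaw": 0.05}, {"dx": 0.01, "dy": 0, "dz": 0, "roll": 0, "jaw": 0.05}, {"dx": 0.005, "dy": 0, "dz": 0, "roll": 0, "jaw": 0.05}, {"dx": 0, "dy": 0, "dz": 0, "roll": 0, "jaw": 0.05}]'

```text
t: 30.45
eef_pos: [0.5548, -0.0131, 0.0206]
ee_rot: [3.139, 0.006, -0.105]
force: [-10.4, -1.7, 13.1]
width: 0.0121
gripper_force: 25.0
```

```bash
python3 - <<'E'
from h import *
np.set_printoptions(precision=1,suppress=True)
print(get_state()["eef_pos"]*1000,get_state()["ee_rot"],get_state()["force"])
c,p,d=snap("wrist","w6"); np.savez("pics/w6.npz",p=p,d=d,**c)
print(proj(c,(.668,-.039,.012)),proj(c,(.67415,-.034,.036)), -c["R"].T@c["t"]*1000)
c2,p2,d2=snap("scene","s6"); np.savez("pics/s6.npz",p=p2,d=d2,**c2)
u,v=proj(c2,(.67415,-.034,.03)).astype(int)
a=cv2.resize(p[:120,240:420],None,fx=2.5,fy=2.5,interpolation=cv2.INTER_CUBIC)
b=cv2.resize(p2[v-40:v+40,u-50:u+50],None,fx=3.75,fy=3.75,interpolation=cv2.INTER_CUBIC)
print(u,v); cv2.imwrite("pics/c6.png",np.hstack([a[:300],b[:300]])[:,:,::-1])
E
```

```text
[554.8 -13.1  20.6] [ 3.1  0.  -0.1] [-10.4  -1.7  13.1]
[348.9  28.4] [341.1  -2.3] [630.  -20.5 177.9]
344 242
```

View pics/c6.png

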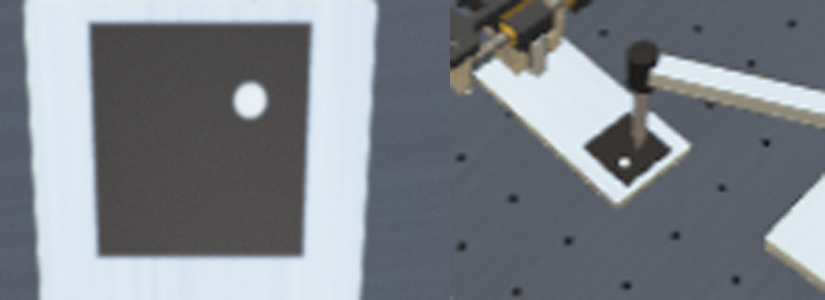

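The left crop shows the dot at (250,100), which is wrist pixel (340,40). The right crop shows the needle just above the sample, with the dot slightly short of it. The sled followed the gripper.

```bash
python3 - <<'E'
from h import *
np.set_printoptions(precision=2,suppress=True)
for f in("w3","w4","w5","w6"):
    z=np.load(f"pics/{f}.npz"); c={k:z[k] for k in("intrinsics","R","t")}
    g=cv2.cvtColor(z["p"],cv2.COLOR_RGB2GRAY); m=(g>140); m[230:]=0
    n,l,s,ce=cv2.connectedComponentsWithStats(m.astype(np.uint8))
    for i in range(1,n):
        if 20<s[i,4]<140 and abs(s[i,2]-s[i,3])<3 and s[i,2]<14: print(f,ce[i],s[i,4],ray(c,*ce[i],.012)*1000)
z=np.load("pics/s6.npz"); c={k:z[k] for k in("intrinsics","R","t")}
# scene crop: dot (624,162), needle tip (638,150)
f=lambda a,b:((a-450)/3.75+294,b/3.75+202)
print("scene dot",ray(c,*f(624,162),.012)*1000,"tip",ray(c,*f(638,150),.036)*1000, "pix",f(624,162),f(638,150))
E
```

```text
w3 [128.05 200.28] 39 [578.27 -39.2 ]
w4 [127. 202.] 41 [578.1  -39.14]
w5 [330.86  72.42] 59 [578.27 -39.46]
scene dot [663.51 -37.29] tip [674.52 -36.85] pix (340.4, 245.2) (344.1333333333333, 242.0)
```

```bash
python3 - <<'E'
from h import *
np.set_printoptions(precision=2,suppress=True)
z=np.load("pics/w6.npz"); c={k:z[k] for k in("intrinsics","R","t")}
g=cv2.cvtColor(z["p"],cv2.COLOR_RGB2GRAY)[25:55,325:355]
n,l,s,ce=cv2.connectedComponentsWithStats((g>140).astype(np.uint8)); print(ce,s[:,4])
for i in range(1,n): print(ray(c,*(ce[i]+[325,25]),.012)*1000)
E
```

```text
[[14.49 14.46]
 [14.56 14.67]] [747 153]
[663.46 -33.98]
```

Call:
servo_tool --moves '[{"dx": 0.003, "dy": 0.0005, "dz": 0, "roll": 0, "jaw": 0.05}, {"dx": 0.003, "dy": 0, "dz": 0, "roll": 0, "jaw": 0.05}, {"dx": 0.003, "dy": 0, "dz": 0, "roll": 0, "jaw": 0.05}, {"dx": 0.0015, "dy": 0, "dz": 0, "roll": 0, "jaw": 0.05}, {"dx": 0, "dy": 0, "dz": 0, "roll": 0, "jaw": 0.05}, {"dx": 0, "dy": 0, "dz": 0, "roll": 0, "jaw": 0.05}, {"dx": 0, "dy": 0, "dz": 0, "roll": 0, "jaw": 0.05}, {"dx": 0, "dy": 0, "dz": 0, "roll": 0, "jaw": 0.05}, {"dx": 0, "dy": 0, "dz": 0, "roll": 0, "jaw": 0.05}, {"dx": 0, "dy": 0, "dz": 0, "roll": 0, "jaw": 0.05}]'

```text
t: 31.8
eef_pos: [0.565, -0.0125, 0.0206]
ee_rot: [3.14, 0.006, -0.105]
force: [-12.1, 0.1, 13.7]
width: 0.0116
gripper_force: 25.0
```

Call:
servo_tool --moves '[{"dx": 0, "dy": 0, "dz": 0, "roll": 0, "jaw": 0.3}, {"dx": 0, "dy": 0, "dz": 0, "roll": 0, "jaw": 0.4}, {"dx": 0, "dy": 0, "dz": 0.02, "roll": 0, "jaw": 0.4}, {"dx": 0, "dy": 0, "dz": 0.03, "roll": 0, "jaw": 0.4}, {"dx": -0.01, "dy": -0.005, "dz": 0.04, "roll": 2, "jaw": 0.5}, {"dx": -0.02, "dy": -0.008, "dz": 0.03, "roll": 2, "jaw": 0.5}, {"dx": -0.014, "dy": -0.008, "dz": 0, "roll": 2, "jaw": 0.5}, {"dx": 0, "dy": 0, "dz": 0, "roll": 0, "jaw": 0.5}, {"dx": 0, "dy": 0, "dz": 0, "roll": 0, "jaw": 0.5}, {"dx": 0, "dy": 0, "dz": 0, "roll": 0, "jaw": 0.5}]'

```text
t: 33.05
eef_pos: [0.5252, -0.0323, 0.1401]
ee_rot: [3.141, 0.001, 0.001]
force: [-0.2, -0.4, 0.2]
width: 0.0435
gripper_force: 0.0
```

```bash
python3 - <<'E'
from h import *
np.set_printoptions(precision=2,suppress=True)
print(get_state()["eef_pos"]*1000,get_state()["ee_rot"])
c,p,d=snap("wrist","w7"); np.savez("pics/w7.npz",p=p,d=d,**c)
print(proj(c,(.67415,-.034,.036)),proj(c,(.67415,-.034,.012)))
E
```

```text
[525.22 -32.33 140.09] [3.14 0.   0.  ]
[322.83  14.16] [322.6  23.2]
```

Call:
servo_tool --moves '[{"dx": 0.012, "dy": -0.04, "dz": 0, "roll": 0, "jaw": 0.5}, {"dx": 0.012, "dy": -0.04, "dz": 0, "roll": 0, "jaw": 0.5}, {"dx": 0.012, "dy": -0.04, "dz": 0, "roll": 0, "jaw": 0.5}, {"dx": 0.012, "dy": -0.04, "dz": 0, "roll": 0, "jaw": 0.5}, {"dx": 0.012, "dy": -0.02, "dz": 0, "roll": 0, "jaw": 0.5}, {"dx": 0, "dy": 0, "dz": 0, "roll": 0, "jaw": 0.5}, {"dx": 0, "dy": 0, "dz": 0, "roll": 0, "jaw": 0.5}, {"dx": 0, "dy": 0, "dz": 0, "roll": 0, "jaw": 0.5}, {"dx": 0, "dy": 0, "dz": 0, "roll": 0, "jaw": 0.5}, {"dx": 0, "dy": 0, "dz": 0, "roll": 0, "jaw": 0.5}]'

```text
t: 34.35
eef_pos: [0.5849, -0.2121, 0.1408]
ee_rot: [-3.142, -0.0, 0.002]
force: [0.1, 0.1, -0.2]
width: 0.0437
gripper_force: 0.0
```

```bash
python3 - <<'E'
from h import *
np.set_printoptions(precision=2,suppress=True)
print(get_state()["eef_pos"]*1000,get_state()["ee_rot"])
c,p,d=snap("wrist","w8"); np.savez("pics/w8.npz",p=p,d=d,**c)
o=[]
for f in ("w7","w8"):
    z=np.load(f"pics/{f}.npz"); c={k:z[k] for k in("intrinsics","R","t")}
    u,v=proj(c,(.67415,-.034,.036)); u=int(np.clip(u-30,0,580)); v=int(np.clip(v-30,0,340)); print(f,u,v,proj(c,(.67415,-.034,.012)))
    o.append(cv2.resize(z["p"][v:v+60,u:u+60],None,fx=6.6,fy=6.6,interpolation=cv2.INTER_CUBIC))
cv2.imwrite("pics/c8.png",np.hstack(o)[:,:,::-1])
E
```

```text
[ 584.86 -212.11  140.81] [-3.14 -0.    0.  ]
w7 292 0 [322.6  23.2]
w8 76 65 [124.99  96.92]
```

View pics/c8.png

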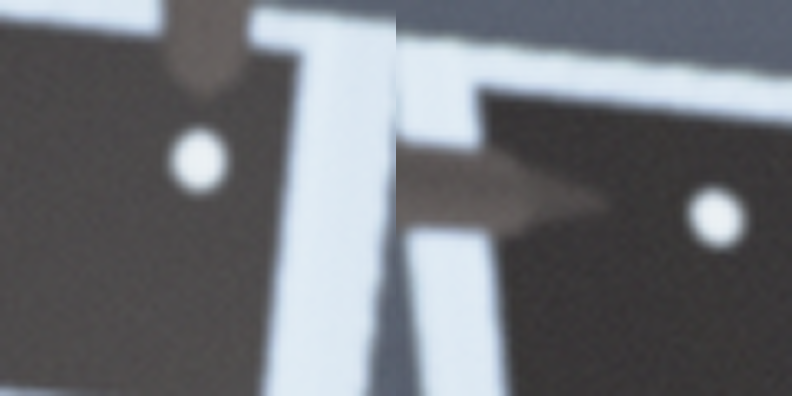

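Both crops show the dot just next to the needle tip. In w7 the tip is at crop (207,98) and the dot at (199,161); in w8 the tip is at (214,202) and the dot at (322,218), measured within that panel.

```bash
python3 - <<'E'
from h import *
np.set_printoptions(precision=2,suppress=True)
P=[]
for f,t,d in(("w7",(323.2,14.6),(322.1,24.4)),("w8",(108.6,95.6),(124.8,98.0))):
    z=np.load(f"pics/{f}.npz"); c={k:z[k] for k in("intrinsics","R","t")}
    a,b=ray(c,*t,.036)*1000,ray(c,*d,.012)*1000; print(f,"tip",a,"dot",b,"delta",a-b)
    K=c["intrinsics"]@np.c_[c["R"],c["t"]]; P.append((K,t,d))
for k in(1,2):
    X=cv2.triangulatePoints(P[0][0],P[1][0],np.array(P[0][k],float),np.array(P[1][k],float)); print((X[:3]/X[3]).ravel()*1000)
E
```

```text
w7 tip [673.85 -34.29] dot [673.24 -33.58] delta [ 0.61 -0.71]
w8 tip [673.93 -35.41] dot [673.21 -33.66] delta [ 0.72 -1.75]
[674.16 -34.36  34.47]
[673.24 -33.59  11.89]
```

```bash
python3 - <<'E'
from h import *
np.set_printoptions(precision=2,suppress=True)
B=lambda q:np.degrees(np.arctan2(q[1],q[0]))%360
for f in("w4","w8"):
    z=np.load(f"pics/{f}.npz"); c={k:z[k] for k in("intrinsics","R","t")}; p=z["p"]; g=cv2.cvtColor(p,cv2.COLOR_RGB2GRAY)
    s=proj(c,(.665,-.20,.010)).astype(int); x=dial(c,p,s); H=x[:2]
    u0=proj(c,(.6,-.2372,.015))[0]; v0=proj(c,(.612,-.236,.015))[1]; pts=[]
    for v in range(int(v0),226):
        r=slice(int(u0)-16,int(u0)+17); wt=np.clip(g[v,r].astype(float)-125,0,60)
        if wt.sum()>100: pts.append(ray(c,(wt*np.arange(r.start,r.stop)).sum()/wt.sum(),v,.015)*1000)
    pts=np.array(pts); b=[B(q-H) for q in pts]; print(f,x,len(pts),np.round(b[::4],2),"median",np.median(b))
E
```

```text
w4 [ 672.15 -233.74   54.43] 57 [182.71 182.71 182.69 182.66 182.64 182.67 182.67 182.68 182.71 182.68
 182.67 182.87 182.93 182.6  182.71] median 182.68132495053587
w8 [ 672.11 -233.59   54.35] 59 [182.76 182.67 182.64 182.77 182.74 182.69 182.7  182.67 182.68 182.65
 182.76 182.9  182.95 182.56 182.7 ] median 182.7013081840832
```

Call:
servo_tool --moves '[{"dx": 0.005, "dy": -0.017, "dz": 0, "roll": 8, "jaw": 0.55}, {"dx": 0.005, "dy": -0.017, "dz": 0, "roll": 8, "jaw": 0.55}, {"dx": 0.005, "dy": -0.017, "dz": 0, "roll": 9, "jaw": 0.55}, {"dx": 0.005, "dy": -0.017, "dz": 0, "roll": 9, "jaw": 0.55}, {"dx": 0.004, "dy": -0.017, "dz": 0, "roll": 9, "jaw": 0.55}, {"dx": 0, "dy": 0, "dz": -0.03, "roll": 0, "jaw": 0.55}, {"dx": 0, "dy": 0, "dz": -0.03, "roll": 0, "jaw": 0.55}, {"dx": 0, "dy": 0, "dz": -0.025, "roll": 0, "jaw": 0.55}, {"dx": 0, "dy": 0, "dz": -0.013, "roll": 0, "jaw": 0.55}, {"dx": 0, "dy": 0, "dz": 0, "roll": 0, "jaw": 0.55}]' --newtons 10

```text
t: 35.65
eef_pos: [0.6084, -0.2974, 0.0419]
ee_rot: [-3.14, 0.001, 0.752]
force: [0.1, -1.1, 0.1]
width: 0.048
gripper_force: 0.0
```

Call:
servo_tool --moves '[{"dx": 0, "dy": 0, "dz": 0, "roll": 0, "jaw": 0.1}, {"dx": 0, "dy": 0, "dz": 0, "roll": 0, "jaw": 0.1}, {"dx": 0, "dy": 0, "dz": 0, "roll": 0, "jaw": 0.1}, {"dx": 0, "dy": 0, "dz": 0, "roll": 0, "jaw": 0.1}, {"dx": 0, "dy": 0, "dz": 0, "roll": 0, "jaw": 0.1}, {"dx": 0, "dy": 0, "dz": 0, "roll": 0, "jaw": 0.1}, {"dx": 0, "dy": 0, "dz": 0, "roll": 0, "jaw": 0.1}, {"dx": 0, "dy": 0, "dz": 0, "roll": 0, "jaw": 0.1}, {"dx": 0, "dy": 0, "dz": 0, "roll": 0, "jaw": 0.1}, {"dx": 0, "dy": 0, "dz": 0, "roll": 0, "jaw": 0.1}]'

```text
t: 36.9
eef_pos: [0.609, -0.2976, 0.043]
ee_rot: [3.141, -0.0, 0.752]
force: [-1.8, 1.5, 5.4]
width: 0.0176
gripper_force: 10.0
```

Call:
servo_tool --moves '[{"dx": -0.0058, "dy": 0.006, "dz": 0, "roll": -5, "jaw": 0.1}, {"dx": -0.0057, "dy": 0.0076, "dz": 0, "roll": -6, "jaw": 0.1}, {"dx": -0.0049, "dy": 0.008, "dz": 0, "roll": -6, "jaw": 0.1}, {"dx": -0.0039, "dy": 0.0086, "dz": 0, "roll": -6, "jaw": 0.1}, {"dx": -0.0031, "dy": 0.0089, "dz": 0, "roll": -6, "jaw": 0.1}, {"dx": -0.0021, "dy": 0.0092, "dz": 0, "roll": -6, "jaw": 0.1}, {"dx": -0.0011, "dy": 0.0078, "dz": 0, "roll": -5, "jaw": 0.1}, {"dx": -0.0002, "dy": 0.0036, "dz": 0, "roll": -2, "jaw": 0.1}, {"dx": 0, "dy": 0, "dz": 0, "roll": 0, "jaw": 0.1}, {"dx": 0, "dy": 0, "dz": 0, "roll": 0, "jaw": 0.1}]'

```text
t: 38.15
eef_pos: [0.5827, -0.2381, 0.043]
ee_rot: [3.141, -0.001, 0.019]
force: [0.4, -0.9, 4.9]
width: 0.0173
gripper_force: 10.0
```

Call:
servo_tool --moves '[{"dx": 0, "dy": 0, "dz": 0, "roll": 0, "jaw": 0.4}, {"dx": 0, "dy": 0, "dz": 0, "roll": 0, "jaw": 0.5}, {"dx": 0, "dy": 0, "dz": 0.03, "roll": 0, "jaw": 0.5}, {"dx": 0, "dy": 0, "dz": 0.04, "roll": 0, "jaw": 0.5}, {"dx": 0, "dy": 0, "dz": 0.03, "roll": 0, "jaw": 0.5}, {"dx": 0, "dy": 0.002, "dz": 0.01, "roll": 0, "jaw": 0.5}, {"dx": 0, "dy": 0, "dz": 0, "roll": 0, "jaw": 0.5}, {"dx": 0, "dy": 0, "dz": 0, "roll": 0, "jaw": 0.5}, {"dx": 0, "dy": 0, "dz": 0, "roll": 0, "jaw": 0.5}, {"dx": 0, "dy": 0, "dz": 0, "roll": 0, "jaw": 0.5}]'

```text
t: 39.4
eef_pos: [0.5817, -0.2358, 0.1517]
ee_rot: [-3.141, 0.001, 0.018]
force: [0.4, -0.2, 0.1]
width: 0.0439
gripper_force: 0.0
```

```bash
python3 - <<'E'
from h import *
np.set_printoptions(precision=2,suppress=True)
print(get_state()["eef_pos"]*1000)
c,p,d=snap("wrist","w9"); np.savez("pics/w9.npz",p=p,d=d,**c)
g=cv2.cvtColor(p,cv2.COLOR_RGB2GRAY); B=lambda q:np.degrees(np.arctan2(q[1],q[0]))%360
s=proj(c,(.665,-.20,.010)).astype(int); x=dial(c,p,s); H=x[:2]; print(x)
u0=int(proj(c,(.6,-.238,.034))[0]); vd=proj(c,(.616,-.236,.010))[1]; vk=proj(c,(.595,-.238,.036))[1]; vt=proj(c,(.552,-.239,.015))[1]
print(u0,vd,vk,vt)
for v in range(int(vd)+1,min(int(vt)+3,236),2):
    r=np.arange(u0-16,u0+17); w=np.clip(g[v,r].astype(float)-125,0,60)
    e=r[w>30]
    if len(e): uc=(w*r).sum()/w.sum(); print(v,len(e),e[0],e[-1],"bar z36:",B(ray(c,uc,v,.036)*1000-H),"arrow z15",B(ray(c,uc,v,.015)*1000-H))
a=cv2.resize(p[85:245,270:380],None,fx=3.7,fy=3.7,interpolation=cv2.INTER_CUBIC); b=cv2.resize(p[60:220,20:120],None,fx=3.7,fy=3.7,interpolation=cv2.INTER_CUBIC)
cv2.imwrite("pics/c9.png",np.hstack([a,b])[:,:,::-1])
E
```

```text
[ 581.69 -235.82  151.73]
[ 672.07 -233.69   54.39]
323 155.6713657943326 181.91499964809756 217.73872146349913
156 12 316 327 bar z36: 182.4408505749089 arrow z15 182.4384905007202
158 12 316 327 bar z36: 182.6089166634784 arrow z15 182.61011540647323
160 12 316 327 bar z36: 182.64807579828158 arrow z15 182.6500182887277
162 12 316 327 bar z36: 182.66431736539133 arrow z15 182.66651179763625
164 12 316 327 bar z36: 182.6466890129914 arrow z15 182.64848409987752
166 12 316 327 bar z36: 182.61575962258152 arrow z15 182.61693754948672
168 11 317 327 bar z36: 182.57977221179937 arrow z15 182.58028012676525
170 11 317 327 bar z36: 182.60783007672057 arrow z15 182.60880411875897
172 11 317 327 bar z36: 182.58807878598105 arrow z15 182.58869643180222
174 11 317 327 bar z36: 182.5489800612572 arrow z15 182.54894749563204
176 11 317 327 bar z36: 182.4804180462619 arrow z15 182.4793058023142
178 11 317 327 bar z36: 182.439690390509 arrow z15 182.43798234812363
180 11 317 327 bar z36: 182.37743590027313 arrow z15 182.37484088852267
182 11 317 327 bar z36: 182.3364198738098 arrow z15 182.33329223951054
184 11 317 327 bar z36: 182.23944932873573 arrow z15 182.23501991696045
214 8 320 327 bar z36: 182.86791947792798 arrow z15 182.87118166189535
216 4 322 325 bar z36: 182.74673731913117 arrow z15 182.748714799788
```

View pics/c9.png

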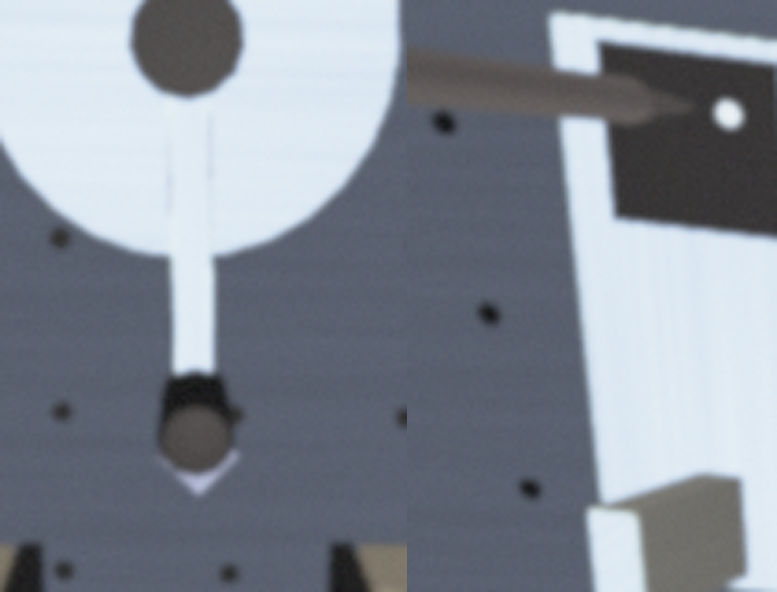

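The lever bar lies over the arrow, with the arrow's tip peeking out symmetrically behind the knob at (197,490). The lowered needle's tip, at (690,105), is above the dot at (728,114).

```bash
python3 - <<'E'
from h import *
np.set_printoptions(precision=1,suppress=True)
z=np.load("pics/w9.npz"); c={k:z[k] for k in("intrinsics","R","t")}
f=lambda a,b:((a-407)/3.7+20,b/3.7+60)
print("tip",ray(c,*f(692,106),.0265)*1000,"dot",ray(c,*f(728,114),.012)*1000)
c,p,d=snap("top","top9")
h=cv2.cvtColor(p,cv2.COLOR_RGB2HSV)
m=((h[...,2]>115)&(h[...,1]<90)); m[:140]=0; m[300:]=0; m[:,:110]=0; m[:,525:]=0
for b in blobs(c,m,.012): print(*b)
E
```

```text
tip [674.2 -34.7] dot [673.4 -33.2]
[185.9 154.1] 674 [677.5 393.4] [66.0999984741211, 87.80000305175781] 3.700000047683716 [677.4 392.3]
[379.3 145.7] 79 [ 709.3 -166.4] [17.700000762939453, 39.400001525878906] 170.39999389648438 [ 709.9 -166.3]
[396.2 154.5] 40 [ 687.  -215.7] [19.299999237060547, 23.700000762939453] 127.80000305175781 [ 684.3 -215.1]
[413.6 172.9] 356 [ 629.2 -261. ] [61.5, 114.5] 35.400001525878906 [ 630.3 -264.4]
[450.1 162.4] 164 [ 667.  -377.2] [35.79999923706055, 134.10000610351562] 90.80000305175781 [ 662.8 -370.8]
[406.  195.9] 44 [ 563.2 -241.7] [18.600000381469727, 20.100000381469727] 44.400001525878906 [ 562.8 -241.2]
[157.8 202. ] 185 [536.7 457.5] [22.899999618530273, 70.5] 90.69999694824219 [536.7 461.6]
[471.9 212.1] 63 [ 516.3 -428.2] [22.200000762939453, 28.700000762939453] 3.0 [ 518.5 -426.8]
[154.6 219.5] 188 [486.9 461.9] [25.399999618530273, 70.0] 90.69999694824219 [486.8 466.7]
[154.5 235.6] 191 [442.  459.9] [25.100000381469727, 69.69999694824219] 90.69999694824219 [441.6 463.1]
[437.1 239.7] 219 [ 439.9 -325.2] [41.900001525878906, 45.599998474121094] 90.5999984741211 [ 439.4 -325.6]
[515.  295.7] 154 [ 290.6 -531.6] [21.399999618530273, 56.400001525878906] 90.5999984741211 [ 288.7 -534.2]
```

View pics/top9.png

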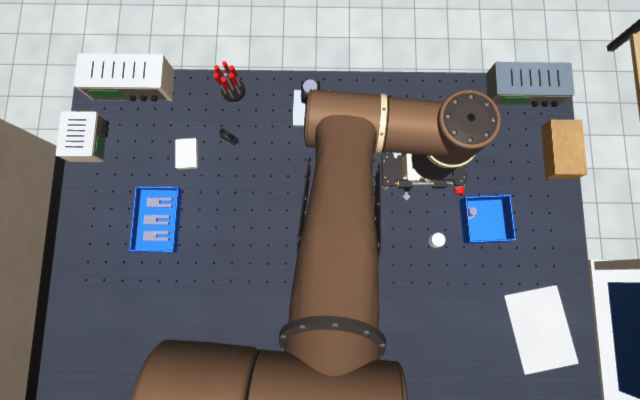

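The top view shows the three forks in the tray at (156,219) and the foot in the bin at (472,212). The arm hides the sled and wrench here, but the last wrist view showed the sled in place.

```bash
python3 -c "
from station import *
print(job_done())"
```

```text
the job is handed in; nothing more can be done
None
```

I handed the job in: three forks are in the tray and one foot is in the bin (the only loose pieces I found), the dot is about 1–2 mm from directly under the needle tip, and the lever is within about 0.5° of the arrow.

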